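# Clear and turn round the clamp-lever charging dock

### The job

First move the bottle of cleaner that stands beside the charging dock out of the way of the dock's clamp lever and stand it upright on the bench, a good hand's width clear of the dock. Then put the charged cells that lie in the dock into the blue tray on the left, and lay each empty cell from the bench to the right of the dock (not those at the bench's far edge) in a bay of its own, body flat on the pad and plug down in the slot at the back. When all are in, swing the clamp fully shut; leave the tape, screwdriver and motor where they are.

Things in the scene. Friction and masses are not known exactly. Their poses are not given: they have to be found in the camera images.
- dock: Charging dock: flat black box with a grey painted deck 20 mm above the bench, three bays side by side and a clamp hinged at the back. Origin on the bench; x points to its back, y to its left, z up. The box reaches from x = -60 to 90 mm, y = -100 to 100 mm. Hinge towers 56 mm high stand at x = 78, y = -92 and 92 mm; the deck is flat and open for fingers between the bays
- clamp_hinge (a point): point on the clamp's hinge axis in the plane of its hand lever, 44 mm above the bench; the axis runs along the dock's y. Axes as the dock's
- clamp (a joint): hinged clamp, rad: 0 shut (lever level, feet down over the plugs), 1.75 fully open (lever just past upright). Starts open; stays where it is left (stiff hinge, about 1 N at the grip). Shut, its feet clear the tops of seated plugs by 0.8 mm, so a plug lying on a rib keeps it open. Open, its bar stands upright behind the slots, up to 100 mm high
- clamp_grip (a point): middle of the black round grip (14 mm thick, 55 mm long) of the clamp's hand lever, a thin rod in an upright plane 135 mm to the dock's left that ends 150 mm from the axis. x points along the lever to the hinge, y along the hinge axis. At joint value t it is 125 cos t mm in front of clamp_hinge and 125 sin t mm above it
- bottle_mid (a point): white plastic bottle of cleaner, standing upright: round body 58 mm thick to 138 mm, cap to 158 mm, 0.21 kg; this point is on its axis, 79 mm above its foot. It starts beside the dock, right where the hand lever comes down
- tray_in (a point): blue parts tray with sloping walls, 119 x 154 mm at the rim, 60 mm high, fixed; point at the centre of its floor, 6 mm above the bench. x along the short side, y along the long side; the flat floor inside measures about 78 x 112 mm
- bay0 (a point): right bay of the dock: where the centre of a seated cell's body lies (4 mm above the deck, on a dark pad). In front of the body is a lip 4 mm high, 24.5 mm from here toward the robot side; a seated cell has its plug end to the back, its y axis pointing to the dock's -x. Axes as the dock's
- slot0 (a point): plug slot of the right bay: where the centre of a seated cell's plug lies (2.5 mm above the deck, midway between two ribs 6 mm high and 12 mm apart that run along x from 24 to 42 mm of the dock; a wall 8 mm high stands 8 mm behind this point). Axes as the dock's
- bay1 (a point): middle bay of the dock: where the centre of a seated cell's body lies (4 mm above the deck, on a dark pad). In front of the body is a lip 4 mm high, 24.5 mm from here toward the robot side; a seated cell has its plug end to the back, its y axis pointing to the dock's -x. Axes as the dock's
- slot1 (a point): plug slot of the middle bay: where the centre of a seated cell's plug lies (2.5 mm above the deck, midway between two ribs 6 mm high and 12 mm apart that run along x from 24 to 42 mm of the dock; a wall 8 mm high stands 8 mm behind this point). Axes as the dock's
- bay2 (a point): left bay of the dock: where the centre of a seated cell's body lies (4 mm above the deck, on a dark pad). In front of the body is a lip 4 mm high, 24.5 mm from here toward the robot side; a seated cell has its plug end to the back, its y axis pointing to the dock's -x. Axes as the dock's
- slot2 (a point): plug slot of the left bay: where the centre of a seated cell's plug lies (2.5 mm above the deck, midway between two ribs 6 mm high and 12 mm apart that run along x from 24 to 42 mm of the dock; a wall 8 mm high stands 8 mm behind this point). Axes as the dock's
- full0_mid (a point): charged cell: lies in one of the dock's bays at the start (2 or 3 of full0 to full2 are present, None if absent); one-cell battery, 19 g: flat silver body 22 x 43 x 8 mm, a stiff short lead and a white plug 6 x 9 x 5 mm, 74 mm in all; point at the body's centre. y runs from plug end to body, x across the width, z up; the plug's centre is at x -7, y -48, z -1.5 mm from here
- full1_mid (a point): charged cell: lies in one of the dock's bays at the start (2 or 3 of full0 to full2 are present, None if absent); one-cell battery, 19 g: flat silver body 22 x 43 x 8 mm, a stiff short lead and a white plug 6 x 9 x 5 mm, 74 mm in all; point at the body's centre. y runs from plug end to body, x across the width, z up; the plug's centre is at x -7, y -48, z -1.5 mm from here
- full2_mid (a point): charged cell: lies in one of the dock's bays at the start (2 or 3 of full0 to full2 are present, None if absent); one-cell battery, 19 g: flat silver body 22 x 43 x 8 mm, a stiff short lead and a white plug 6 x 9 x 5 mm, 74 mm in all; point at the body's centre. y runs from plug end to body, x across the width, z up; the plug's centre is at x -7, y -48, z -1.5 mm from here
- empty0_mid (a point): empty cell: lies flat on the bench to the right of the dock at the start (2 or 3 of empty0 to empty2 are present, None if absent); one-cell battery, 19 g: flat silver body 22 x 43 x 8 mm, a stiff short lead and a white plug 6 x 9 x 5 mm, 74 mm in all; point at the body's centre. y runs from plug end to body, x across the width, z up; the plug's centre is at x -7, y -48, z -1.5 mm from here
- empty0_plug (a point): centre of the plug of empty0; axes as the cell's
- empty1_mid (a point): empty cell: lies flat on the bench to the right of the dock at the start (2 or 3 of empty0 to empty2 are present, None if absent); one-cell battery, 19 g: flat silver body 22 x 43 x 8 mm, a stiff short lead and a white plug 6 x 9 x 5 mm, 74 mm in all; point at the body's centre. y runs from plug end to body, x across the width, z up; the plug's centre is at x -7, y -48, z -1.5 mm from here
- empty1_plug (a point): centre of the plug of empty1; axes as the cell's
- empty2_mid (a point): empty cell: lies flat on the bench to the right of the dock at the start (2 or 3 of empty0 to empty2 are present, None if absent); one-cell battery, 19 g: flat silver body 22 x 43 x 8 mm, a stiff short lead and a white plug 6 x 9 x 5 mm, 74 mm in all; point at the body's centre. y runs from plug end to body, x across the width, z up; the plug's centre is at x -7, y -48, z -1.5 mm from here
- empty2_plug (a point): centre of the plug of empty2; axes as the cell's
- tape: roll of masking tape, 94 mm across, 24 mm high, bystander behind the work; origin under its centre
- driver: small screwdriver, 130 mm long, bystander on the bench to the right
- motor: black motor pod, 26 mm thick, 21 mm high plus shaft, with leads, bystander on the bench to the right
Mind the look-alikes: they are no part of the job. What is shaped like the part that bears full1_mid but orange or pink is not meant.

How it is judged:
By the outcome, as a careful person would: the job done as asked, in the order asked, and still so for the second after the job is handed in, with the robot touching nothing.
Of full0, full1, full2 only 2 to 3 are there at a start; the rules pass over those that are not, and their reading is None.
Of empty0, empty1, empty2 only 2 to 3 are there at a start; the rules pass over those that are not, and their reading is None.
At some moment in a run one of empty0, empty1, empty2 may be knocked a few centimetres aside while the robot is not near it.
Once in a run the grip may slacken for a moment while it holds something.
It also fails if it takes over 210 s, if anything falls off the work surface, if the arm or the gripper's body presses on something with over 40 N, if the wrist force passes 120 N, or if a joint passes its speed limit or range.

### The arm

A 7-joint arm with a two-finger parallel gripper is mounted at the origin on a cart in front of the work surface, level with it; the furniture and walls round the work are solid. World frame = base frame: x ahead of the robot, y to its left, z up, the work surface at z = 0. Lengths are in m, angles in rad, forces in N, time in s.
With the tool pointing down it reaches from about 0.35 to 0.9 m from the base axis. Payload 8.1 kg.
Tool frame: the origin (TCP) lies at the centre of the arm's flange, where the gripper is bolted on; the fingertips stand 178 mm ahead of it and the grasp point (between the pads) lies 159 mm ahead of it; z points along the fingers, y is the line along which they close (so a half turn about z gives the same grasp; the last joint's range is limited). The gripper opens to 92 mm and grips with 3 to 60 N. Pads are 19 mm wide; open, the fingers measure 130 mm over their backs; the gripper's body (75 mm by 190 mm) begins 47 mm behind the grasp point.
Start: joints at [-1.233, 0.434, 0.025, 1.573, -0.012, 1.134, -0.075], TCP at [0.267, 0.565, 0.405] pointing down, gripper open.
Joint ranges: [-2.62, 2.62], [-0.44, 2.09], [-1.27, 1.32], [0.08, 2.57], [-1.32, 4.46], [0.12, 2], [-2.74, 2.74]. Speed limits (rad/s): [2.22, 2.22, 3.01, 3.01, 3.14, 3.14, 3.14].

### API

Orientations are given as a rotation vector (axis times angle).
In Python, from cell import arm gives the robot as it stands. The module is installed in compiled form; this text tells all that it offers.
- The arm moves only by the shell command python3 -m inch 'ROWS' [FORCE]. ROWS is text: rows parted by semicolons, each of 5 numbers parted by spaces: the shift along the tool's x, y, z in m, then the turn about the tool's z in rad, then the finger opening in m, from 0 to 0.0918. In form: x y z roll fingers; .... A call has 1 to 5 rows; each row is the pose to reach, as a shift and turn from the pose commanded when the call began, along the tool's axes at that moment; what a row does not reach only later rows make up. A row lasts 1/10 s, in which the tool goes at most 50 mm and 8.59 degrees, less where a joint would pass 70% of its speed; a pose out of reach is approached as far as the arm can. A call with a gripper value outside its range is refused whole. The fingers move at their own pace and stop on an object; FORCE is the grip in N (left out, the last holds). Time passes only in rows, so rows that repeat a pose let the fingers close. It gives the time, the measured TCP pose, the force, the opening and the grip force at its end, in the units of the state.
- arm.observe(): the state, without advancing time (a new reading comes with each control period).
- arm.get_image(name): name is "scene" or "top" or "wrist"; returns the picture (384x512x3 uint8, red, green, blue); there is no depth.
- arm.get_calibration(name): a dict with "intrinsics" (3x3 intrinsics, pixels), "distortion" ([k1, k2, p1, p2, k3] as OpenCV has them; the pictures are not rectified), "pose" (4x4, takes a point from camera to world coordinates). Camera axes: x right, y up, looking along -z (the intrinsics and any distortion apply to the point x, -y, -z); pixel columns grow to the right and rows downward; lengths in m; the calibration is good to about 2 mm. A picture is of the moment at which its call begins: read the wrist's pose just before it. get_calibration takes no time and is no camera call; for the wrist camera it gives the pose at the moment of the call.
- arm.sign_off(): hands the job in; it is judged then, once.
Trained networks look in the newest picture that a camera, given by its name, has taken for a name from the list of things; names that differ only in an ending like _2 or _b are one class to them, and where a whole thing is asked for, a point or a joint stands for the part that bears it (a point fixed in the world has none). Each returns a list of dicts, best first, with "conf" (0 to 1); they miss things now and then, are a little off and sometimes report something else, mostly with a low value. They report only what shows in the picture. A call takes as long as a camera call. They do not tell look-alikes from the thing itself.
- arm.look_for(camera, query): "point" ([row, column] in pixels, amid what is visible of it).
- arm.silhouettes(camera, query): "region" (384x512 bool, what is visible of it) and "point" ([row, column] in pixels, amid what is visible of it).
- arm.place_of(camera, query): "point" ([row, column] in pixels: a listed point, or the origin of a listed thing).
The state is a dict: "clock": time; "joints": joint angles; "dq": joint speeds; "joint_efforts": joint torques, N m; "position": TCP position; "ee_rot": TCP orientation; "force": force on the tool from outside, world axes, zero at the start; "ft_torque": the same for the moment, N m; "width": opening from 0.0 (shut) to 1.0 (fully open); "gripper_force": force on a finger pad.
Only numpy, scipy, OpenCV 4.12 (cv2) and the standard library are available. Lean on these libraries where they do the work, as an engineer would, in place of code of your own. Each camera call takes 0.05 s, during which the arm holds its last target. There are 200 camera calls.

## Working session

There is one attempt and no reset: what is moved stays moved. The work goes in short steps, Python scripts to look and compute and a shell command to move; the robot and the scene stay as the last step left them, time stands still between calls to the robot, and variables do not carry over. Pictures are saved under pics/ and viewed, at most 14 in all, crops included, and the job is handed in when it is done.

```bash
mkdir -p pics; cat > h.py <<'E'
import numpy as np, cv2
from cell import arm
from scipy.spatial.transform import Rotation as R
def ray(cam,pt,cal=None):
    c=cal or arm.get_calibration(cam); K=np.array(c["intrinsics"]);P=np.array(c["pose"])
    u=cv2.undistortPoints(np.array([[[pt[1],pt[0]]]],float),K,np.array(c["distortion"],float))[0,0]
    d=P[:3,:3]@np.array([u[0],-u[1],-1.0]); return P[:3,3],d
def at(cam,pt,z,cal=None):
    o,d=ray(cam,pt,cal); return o+d*(z-o[2])/d[2]
def px(cam,X,cal=None):
    c=cal or arm.get_calibration(cam);P=np.array(c["pose"]);q=P[:3,:3].T@(np.array(X)-P[:3,3])
    q=q*[1,-1,-1]; r=cv2.projectPoints(q[None],np.zeros(3),np.zeros(3),np.array(c["intrinsics"]),np.array(c["distortion"],float))[0][0,0]
    return r[::-1]
def pose():
    s=arm.observe(); return np.array(s["position"]),R.from_rotvec(s["ee_rot"]).as_matrix()
def delta(target, tip=0.159):
    "tool shift to bring grasp point to world target"
    p,M=pose(); return M.T@(np.array(target)-(p+M[:,2]*tip))
def save(cam,name,crop=None,scale=1):
    im=arm.get_image(cam)
    cv2.imwrite("pics/raw_"+name,im[:,:,::-1])
    if crop: im=im[crop[0]:crop[1],crop[2]:crop[3]]
    im=cv2.resize(im,None,fx=scale,fy=scale,interpolation=cv2.INTER_CUBIC)
    cv2.imwrite("pics/"+name,im[:,:,::-1]); 
E
python3 - <<'E'
from h import *
s=arm.observe();print(s)
a=arm.get_image("scene");b=arm.get_image("top")
im=np.hstack([a,b]);cv2.imwrite("pics/a.png",cv2.resize(a,(800,600))[:,:,::-1]);cv2.imwrite("pics/b.png",cv2.resize(b,(800,600),interpolation=cv2.INTER_CUBIC)[:,:,::-1])
for c in("scene","top"):
  print(c,arm.get_calibration(c)["pose"])
for q in["dock","clamp_hinge","clamp_grip","bottle_mid","tray_in","bay0","bay1","bay2","slot0","slot2","full0_mid","empty0_mid","empty0_plug"]:
  for c in("top",):
    print(q,[(np.round(r["point"],1).tolist(),round(r["conf"],2)) for r in arm.place_of(c,q)])
E
```

```text
{'clock': 0.0, 'joints': array([-1.23259363,  0.43522165,  0.02498298,  1.57414603, -0.01159547,
        1.13403677, -0.07508888]), 'dq': array([-8.36324003e-04,  5.21573384e-04, -8.17124687e-05, -1.15360553e-03,
       -7.11910584e-04, -4.77613215e-04,  1.24044121e-03]), 'joint_efforts': array([ 1.98145462e-04, -6.67833924e+01,  9.85514224e-01, -3.14460683e+01,
       -6.03449321e-02,  4.27435257e-02,  1.52960279e-04]), 'position': array([0.26659209, 0.56500529, 0.40392678]), 'ee_rot': array([-6.86874955e-01, -3.06536980e+00,  2.59755225e-03]), 'force': array([ 0.11313823,  0.14039373, -0.13821785]), 'ft_torque': array([-0.03233038, -0.01405681, -0.02543926]), 'gripper_force': 0.0, 'width': 1.0009328497600267}
scene [[ 0.68306449  0.41202832 -0.60303861 -0.31354666]
 [-0.73032437  0.37739882 -0.56938251 -0.84987789]
 [-0.00701566  0.82933877  0.55870206  0.87640905]
 [ 0.          0.          0.          1.        ]]
top [[-0.01011938  0.98233585 -0.18685255  0.32103567]
 [-0.99970606 -0.01405578 -0.01975403 -0.07621409]
 [-0.02203145  0.18659773  0.98218934  1.2281176 ]
 [ 0.      
[... 202 characters left out ...]
 ([222.5, 131.5], 0.6), ([214.0, 237.6], 0.23)]
tray_in [([221.4, 130.2], 0.58)]
bay0 [([212.1, 253.4], 0.91), ([214.5, 215.9], 0.91), ([216.7, 236.5], 0.56)]
bay1 [([212.1, 253.4], 0.91), ([214.5, 215.9], 0.91), ([216.7, 236.5], 0.56)]
bay2 [([212.1, 253.4], 0.91), ([214.5, 215.9], 0.91), ([216.7, 236.5], 0.56)]
slot0 [([196.7, 237.8], 0.81), ([195.4, 254.8], 0.78), ([200.9, 216.1], 0.68), ([258.8, 375.7], 0.16)]
slot2 [([196.7, 237.8], 0.81), ([195.4, 254.8], 0.78), ([200.9, 216.1], 0.68), ([258.8, 375.7], 0.16)]
full0_mid [([218.2, 216.0], 0.72)]
empty0_mid [([220.5, 215.0], 0.58), ([234.3, 320.4], 0.49)]
empty0_plug [([222.1, 333.1], 0.42), ([198.4, 235.6], 0.25), ([215.8, 216.5], 0.17)]
```

View pics/a.png

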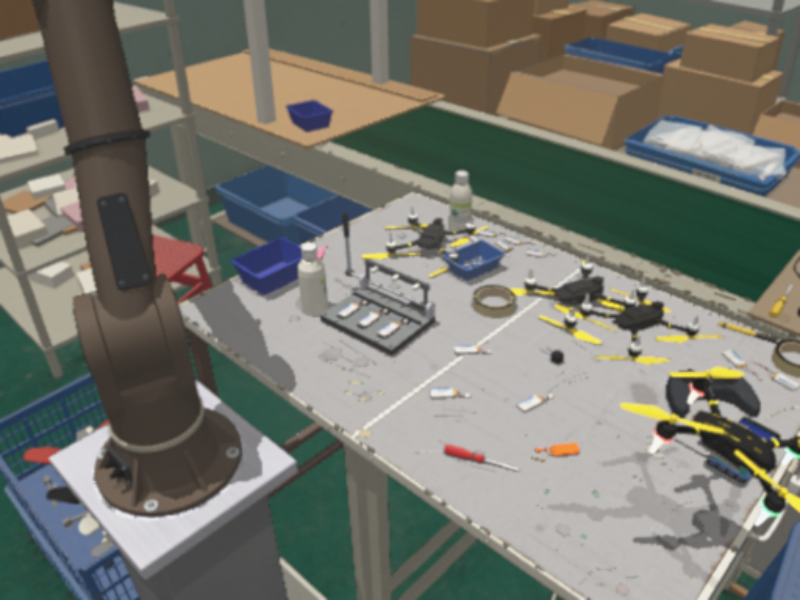

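View pics/b.png

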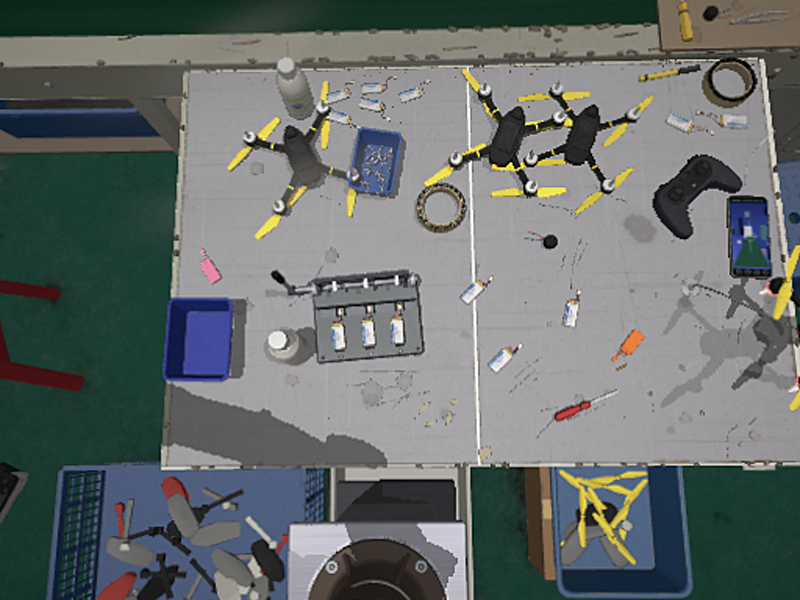

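The scene picture shows the robot, dock, bottle and tray. In the top picture (800x600 scale) the blue tray is at (198,340) as x,y, and the bottle to move is at (283,345), with a second bottle at the far edge (292,90). The dock's full cells are at (338,330), (368,330) and (398,330). The empty ones are at (475,290), (571,310) and (503,360). Look-alikes to leave alone are pink (209,267), orange (628,345), and the far-edge cells at (340–410,90) and (680–735,122).

```bash
cat > m.py <<'E'
from h import *
S=512/800
def b(x,y): return [y*S,x*S]
for n,(x,y,z) in dict(tray=(198,340,.006),bottlecap=(279,339,.158),dockFL=(318,361,.02),dockFR=(424,354,.02),dockBR=(418,275,.02),grip=(279,276,.14),lever=(303,291,.05),
  f0=(338,332,.024),f1=(368,332,.024),f2=(398,331,.024),e0=(473,291,.004),e1=(571,309,.004),e2=(501,360,.004)).items(): print(n,at("top",b(x,y),z).round(3))
p,M=pose();print("tcp px",px("top",p)/S, "M",M.round(3))
print('base',px("top",[0,0,0])/S)
E
python3 m.py
python3 - <<'E'
from h import *
a=arm.get_image("scene");b=arm.get_image("top")
for q,z in [("dock",0),("clamp_hinge",.044),("clamp_grip",.16),("bottle_mid",.079),("tray_in",.006),("bay0",.024),("full0_mid",.024),("empty0_mid",.004),("empty0_plug",.0025),("slot0",.0225)]:
  for c in("scene","top"):
    for r in arm.place_of(c,q):
      print(q,c,np.round(r["point"],1),round(r["conf"],2),at(c,r["point"],z).round(3))
E
```

```text
tray [0.484 0.339 0.006]
bottlecap [0.463 0.151 0.158]
dockFL [0.439 0.107 0.02 ]
dockFR [ 0.45  -0.092  0.02 ]
dockBR [ 0.601 -0.083  0.02 ]
grip [0.575 0.158 0.14 ]
lever [0.567 0.132 0.05 ]
f0 [0.493 0.069 0.024]
f1 [0.492 0.013 0.024]
f2 [ 0.493 -0.044  0.024]
e0 [ 0.572 -0.188  0.004]
e1 [ 0.534 -0.373  0.004]
e2 [ 0.439 -0.237  0.004]
tcp px [ 476.25963252 -102.33420707] M [[-0.904  0.427  0.   ]
 [ 0.427  0.904  0.   ]
 [-0.     0.    -1.   ]]
base [610.8201565  376.09616908]
dock scene [205.1 237. ] 0.79 [ 0.515  0.032 -0.   ]
dock top [211.7 239.3] 0.61 [0.498 0.003 0.   ]
clamp_hinge scene [172.9 223.6] 0.84 [0.578 0.161 0.044]
clamp_hinge top [187.4 183.8] 0.74 [0.565 0.163 0.044]
clamp_grip scene [140.8 222.6] 0.83 [0.596 0.177 0.16 ]
clamp_grip scene [201.2 249.4] 0.66 [ 0.4   -0.141  0.16 ]
clamp_grip top [184.9 185.9] 0.39 [0.548 0.134 0.16 ]
clamp_grip top [221.4 328.8] 0.28 [ 0.447 -0.238  0.16 ]
clamp_grip top [198.9 216.3] 0.18 [0.509 0.053 0.16 ]
bottle_mid scene [178.5 201.6] 0.61 [0.467 0.147 0.079]
bottle_mid scene [203.5 233.9] 0.21 [ 0.44  -0.035  0.079]
bott
[... 626 characters left out ...]
id top [215.7 217.1] 0.66 [0.483 0.067 0.024]
empty0_mid scene [249.2 283.1] 0.49 [ 0.448 -0.228  0.004]
empty0_mid scene [251.1 350.2] 0.41 [ 0.574 -0.379  0.004]
empty0_mid top [229.8 319.9] 0.71 [ 0.44  -0.235  0.004]
empty0_plug scene [172.3 222.1] 0.73 [0.622 0.219 0.002]
empty0_plug scene [249.5 298.5] 0.67 [ 0.479 -0.262  0.002]
empty0_plug top [223.1 330.6] 0.53 [ 0.46  -0.267  0.002]
slot0 scene [206.2 259.6] 0.88 [ 0.54  -0.049  0.022]
slot0 scene [194.6 233.7] 0.82 [0.529 0.06  0.022]
slot0 scene [201.  246.8] 0.8 [0.532 0.002 0.022]
slot0 top [200.3 216.3] 0.93 [0.53  0.07  0.022]
slot0 top [194.1 252.9] 0.73 [ 0.547 -0.039  0.022]
slot0 top [197.8 237.8] 0.71 [0.536 0.006 0.022]
```

```bash
python3 - <<'E'
from h import *
print(delta([.40,.2,.245]))
E
```

```text
[-0.27641725 -0.27346228  0.00071879]
```

```bash
python3 -m inch '-.035 -.035 0 0 .0918; -.07 -.07 0 0 .0918; -.105 -.105 0 0 .0918; -.14 -.14 0 0 .0918; -.175 -.175 0 0 .0918'; python3 -m inch '-.035 -.035 0 0 .0918; -.07 -.07 0 0 .0918; -.1 -.1 0 0 .0918; -.1 -.1 0 0 .0918; -.1 -.1 0 0 .0918'; python3 - <<'E'
from h import *
c=arm.get_calibration("wrist");p,M=pose()
print(p,"cam in tool",M.T@(np.array(c["pose"])[:3,3]-p), (M.T@np.array(c["pose"])[:3,:3]).round(2))
save("wrist","c.png")
for q,z in [("bottle_mid",.079),("clamp_grip",.167),("clamp_hinge",.044)]:
  for cam in("wrist",):
    for r in arm.place_of(cam,q): print(q,np.round(r["point"]),round(r["conf"],2),at(cam,r["point"],z).round(3))
E
```

```text
clock: 2.35
position: [0.3506, 0.3304, 0.4049]
ee_rot: [0.687, 3.065, 0.001]
force: [1.5, 0.2, 0.7]
width: 0.999
gripper_force: 0.0
clock: 2.85
position: [0.3983, 0.1986, 0.405]
ee_rot: [0.691, 3.064, 0.001]
force: [-0.5, 1.3, 0.5]
width: 1.001
gripper_force: 0.0
[0.39829322 0.19856101 0.40500541] cam in tool [ 0.07809367 -0.0002003   0.0196412 ] [[ 0.    0.96  0.29]
 [ 1.   -0.   -0.  ]
 [-0.    0.29 -0.96]]
bottle_mid [245. 251.] 0.59 [0.462 0.159 0.079]
clamp_hinge [304. 290.] 0.94 [0.576 0.16  0.044]
clamp_hinge [296. 217.] 0.46 [0.524 0.081 0.044]
clamp_hinge [262. 202.] 0.38 [0.473 0.086 0.044]
```

View pics/c.png

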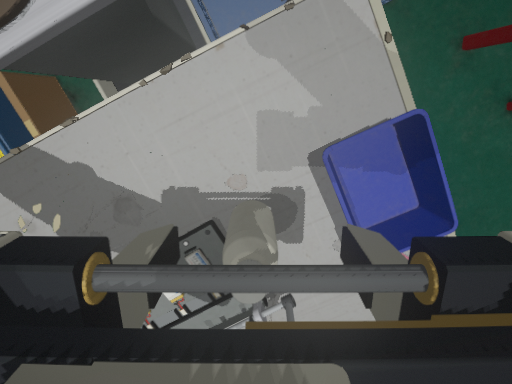

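The wrist picture shows the bottle below the fingers at about (250,235), with the dock behind it and the tray at (400,180). The bottle estimates agree to within about 8 mm.

```bash
python3 - <<'E'
from h import *
from scipy.optimize import least_squares
print(delta([.461,.153,.12]), delta([.461,.153,.245]))
E
```

```text
[-0.07762029 -0.01620702  0.12566547] [-0.07759743 -0.01618521  0.00066547]
```

```bash
python3 -m inch '-.04 -.008 0 0 .0918; -.0775 -.016 0 0 .0918; -.0775 -.016 0 0 .0918; -.0775 -.016 0.03 0 .0918; -.0775 -.016 .05 0 .0918'; python3 -m inch '0 0 .025 0 .0918; 0 0 .05 0 .0918; 0 0 .075 0 .0918; 0 0 .075 0 .0918; 0 0 .075 0 .0918';python3 -m inch '0 0 0 0 0.04; 0 0 0 0 .04; 0 0 0 0 .04; 0 0 0 0 .04; 0 0 0 0 .04' 25; python3 -m inch '0 0 0 0 0.04; 0 0 0 0 .04; 0 0 0 0 .04; 0 0 0 0 .04; 0 0 0 0 .04' 25
```

```text
clock: 3.55
position: [0.4608, 0.1528, 0.3535]
ee_rot: [-0.685, -3.066, -0.0]
force: [-0.4, -0.1, 0.3]
width: 1.0
gripper_force: 0.0
clock: 4.05
position: [0.4611, 0.1525, 0.2799]
ee_rot: [-0.685, -3.065, 0.001]
force: [0.0, 0.3, 0.4]
width: 0.996
gripper_force: 0.0
clock: 4.55
position: [0.4616, 0.1518, 0.2802]
ee_rot: [0.687, 3.065, 0.001]
force: [1.0, 0.9, 0.6]
width: 0.616
gripper_force: 0.5
clock: 5.05
position: [0.4616, 0.1518, 0.28]
ee_rot: [0.687, 3.065, 0.001]
force: [0.2, 0.9, 5.6]
width: 0.591
gripper_force: 25.0
```

```bash
python3 -m inch '0 0 -.015 0 0.04; 0 0 -.03 0 .04; .03 .01 -.03 0 .04; .06 .02 -.03 0 .04; .09 .03 -.03 0 .04'; python3 -m inch '.03 .01 0 0 .04; .06 .02 0 0 .04; .083 .029 0 0 .04; .083 .029 0 0 .04; .083 .029 0.01 0 .04'; python3 - <<'E'
from h import *
s=arm.observe();print(s["position"],s["width"],s["gripper_force"])
save("scene","d.png",(120,260,120,320),3)
E
```

```text
clock: 5.55
position: [0.3914, 0.2172, 0.3092]
ee_rot: [-0.688, -3.064, 0.002]
force: [-0.4, 0.5, -3.0]
width: 0.595
gripper_force: 24.8
clock: 6.05
position: [0.3299, 0.279, 0.2997]
ee_rot: [0.685, 3.066, 0.001]
force: [-0.6, -0.5, -2.1]
width: 0.591
gripper_force: 24.8
[0.32986049 0.27898179 0.29974457] 0.5908076233614558 24.78938024052013
```

View pics/d.png

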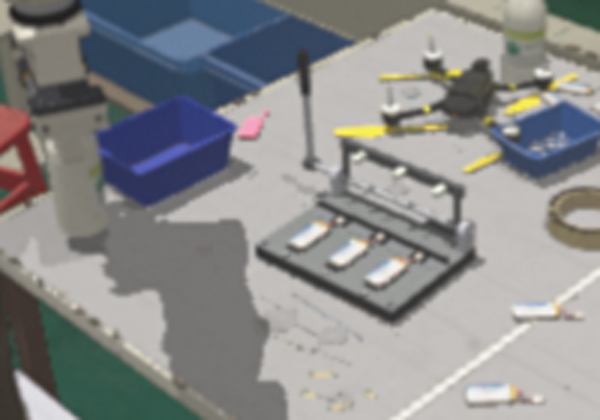

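The picture shows the bottle upright in the gripper, about (80,190) in the crop, clear of the tray. Next I set it down.

```bash
python3 -m inch '0 0 .01 0 0.04; 0 0 .016 0 .04; 0 0 .0195 0 .04; 0 0 .0195 0 .04; 0 0 .0195 0 .04'; python3 -m inch '0 0 0 0 0.07; 0 0 0 0 .0918; 0 0 0 0 .0918; 0 0 0 0 .0918; 0 0 0 0 .0918';python3 -m inch '0 0 -.03 0 .0918; 0 0 -.06 0 .0918; 0 0 -.1 0 .0918; 0 0 -.125 0 .0918; 0 0 -.125 0 .0918'; python3 - <<'E'
from h import *
c=arm.get_calibration("top"); arm.get_image("top")
for q,z in [("bottle_mid",.079),("tray_in",.006)]:
    for r in arm.place_of("top",q): print(q,np.round(r["point"]),round(r["conf"],2),at("top",r["point"],z).round(3))
s=arm.observe();print(s["joints"].round(3))
print("to view dock:",delta([.58,.03,.3]))
E
```

```text
clock: 6.6
position: [0.3302, 0.2786, 0.28]
ee_rot: [-0.688, -3.065, 0.001]
force: [-0.7, 0.0, -2.6]
width: 0.596
gripper_force: 24.8
clock: 7.1
position: [0.33, 0.2789, 0.2803]
ee_rot: [0.687, 3.065, 0.0]
force: [0.2, -0.1, 0.1]
width: 0.972
gripper_force: 0.0
clock: 7.6
position: [0.3307, 0.2794, 0.4085]
ee_rot: [0.686, 3.063, 0.009]
force: [0.4, 0.2, -0.5]
width: 1.0
gripper_force: 0.0
bottle_mid [212. 255.] 0.28 [ 0.484 -0.046  0.079]
bottle_mid [233. 321.] 0.24 [ 0.425 -0.227  0.079]
bottle_mid [203. 368.] 0.17 [ 0.505 -0.361  0.079]
tray_in [220. 130.] 0.56 [0.475 0.328 0.006]
[-0.973  0.114  0.164  2.025 -0.022  1.005  0.331]
to view dock: [-0.33239248 -0.1180703  -0.05431575]
```

```bash
python3 -m inch '-.04 -.01 -.01 -.1 .0918; -.08 -.02 -.02 -.2 .0918; -.12 -.04 -.03 -.3 .0918; -.16 -.05 -.04 -.4 .0918; -.2 -.07 -.05 -.5 .0918';python3 - <<'E'
from h import *
print(pose()); print(delta([.585,.015,.3]))
E
```

```text
clock: 8.25
position: [0.482, 0.1296, 0.4541]
ee_rot: [0.101, -3.138, 0.001]
force: [0.9, 1.0, -1.0]
width: 1.005
gripper_force: 0.0
(array([0.48195514, 0.12961519, 0.45414215]), array([[-9.97912843e-01, -6.45469665e-02, -1.90981690e-03],
       [-6.45456448e-02,  9.97914477e-01, -7.45851290e-04],
       [ 1.95397637e-03, -6.21024217e-04, -9.99997898e-01]]))
[-0.09573307 -0.12093167 -0.00496948]
```

```bash
python3 -m inch '-.035 -.035 0 0 .0918; -.06 -.07 0 0 .0918; -.09 -.105 0 0 .0918; -.095 -.12 0 0 .0918; -.095 -.12 0 0 .0918';python3 - <<'E'
from h import *
save("wrist","e.png"); c=arm.get_calibration("wrist")
for q,z in [("bay0",.024),("slot0",.0225),("full0_mid",.024),("dock",0),("clamp_hinge",.044)]:
    for r in arm.place_of("wrist",q): print(q,np.round(r["point"]),round(r["conf"],2),at("wrist",r["point"],z,c).round(4))
E
```

```text
clock: 8.75
position: [0.5837, 0.0128, 0.4532]
ee_rot: [0.085, -3.138, 0.004]
force: [0.7, 0.9, 0.5]
width: 1.001
gripper_force: 0.0
bay0 [ 86. 308.] 0.9 [0.4843 0.0706 0.024 ]
bay0 [ 87. 264.] 0.7 [0.4892 0.015  0.024 ]
bay0 [ 86. 221.] 0.66 [ 0.4906 -0.0399  0.024 ]
bay0 [250. 166.] 0.28 [ 0.7263 -0.1155  0.024 ]
slot0 [124. 260.] 0.8 [0.5351 0.0125 0.0225]
slot0 [126. 220.] 0.72 [ 0.5414 -0.0399  0.0225]
slot0 [124. 304.] 0.7 [0.5321 0.0706 0.0225]
full0_mid [ 86. 313.] 0.86 [0.484 0.077 0.024]
full0_mid [162. 374.] 0.5 [0.5772 0.1705 0.024 ]
dock [ 96. 270.] 0.73 [0.4987 0.0241 0.    ]
dock [ 88. 220.] 0.41 [ 0.4926 -0.0437  0.    ]
clamp_hinge [161. 372.] 0.62 [0.5724 0.1598 0.044 ]
```

View pics/e.png

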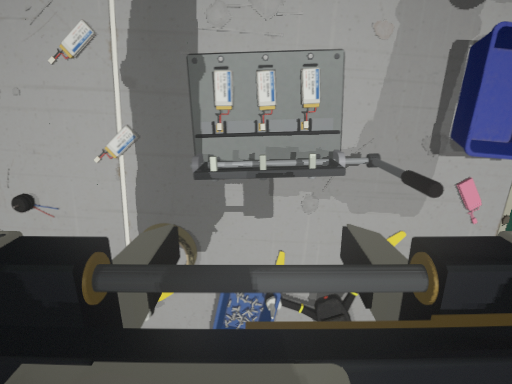

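```bash
python3 - <<'E'
from h import *
im=cv2.imread("pics/raw_e.png")
c=arm.get_calibration("wrist")
for n,p in dict(FR=(55,189),FL=(51,344),c0=(88,223),c1=(88,267),c2=(87,311)).items(): print(n,at("wrist",p,.02 if n[0]=='F' else .028,c).round(4))
cv2.imwrite("pics/f.png",cv2.resize(im[40:190,180:380],(800,600),interpolation=cv2.INTER_CUBIC))
E
```

```text
FR [ 0.4562 -0.0788  0.02  ]
FL [0.4394 0.115  0.02  ]
c0 [ 0.4936 -0.0339  0.028 ]
c1 [0.4902 0.0215 0.028 ]
c2 [0.4855 0.0769 0.028 ]
```

View pics/f.png

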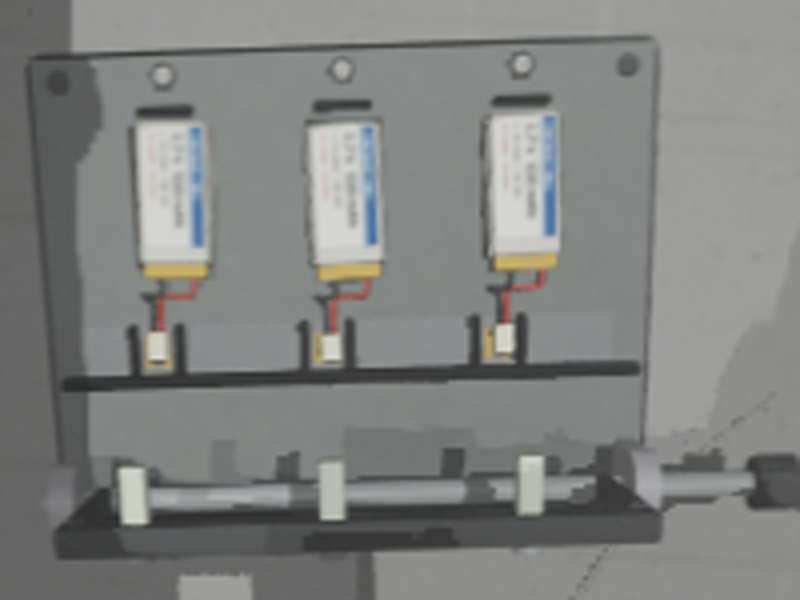

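The crop shows three seated full cells with bodies at (172,200), (346,200) and (524,190). Plugs sit between the ribs at (156,350), (327,345) and (498,340), and the clamp bar is upright behind them.

```bash
python3 - <<'E'
from h import *
c=arm.get_calibration("wrist")
f=lambda x,y,z: at("wrist",(40+y/4-.4,180+x/4-.4),z,c)
W=[];D=[]
for n,x,y,z in [("FR",28,62,.02),("FL",655,40,.02),("b0",172,198,.028),("b1",345,198,.028),("b2",523,190,.028),("s0",156,350,.026),("s1",327,345,.026),("s2",498,340,.026),("p0",157,346,.026),("p1",331,346,.026),("p2",505,338,.026),("wall",350,376,.028),("lip1",343,105,.024),("tower",60,490,.056),("tower",645,465,.056),("grip",0,0,0)]:
    if n!="grip": print(n,f(x,y,z).round(4)); W.append(f(x,y,z)[:2])
W=np.array(W)
M=np.array([[-60,-100],[-60,100]]+[[-14,-56],[-14,0],[-14,56]]+[[34,-63],[34,-7],[34,49]])/1000
from scipy.optimize import least_squares
def T(v): return M@R.from_euler('z',v[2]).as_matrix()[:2,:2].T+v[:2]
o=least_squares(lambda v:(T(v)-W[:8]).ravel(),[.5,0,0]); print(o.x, ((T(o.x)-W[:8])*1000).round(1))
E
```

```text
FR [ 0.4565 -0.0818  0.02  ]
FL [0.4378 0.114  0.02  ]
b0 [ 0.495  -0.0344  0.028 ]
b1 [0.4917 0.0202 0.028 ]
b2 [0.4857 0.0761 0.028 ]
s0 [ 0.5429 -0.0384  0.026 ]
s1 [0.5379 0.0174 0.026 ]
s2 [0.5327 0.0732 0.026 ]
p0 [ 0.5416 -0.0382  0.026 ]
p1 [0.5381 0.0187 0.026 ]
p2 [0.5319 0.0754 0.026 ]
wall [0.5472 0.0256 0.028 ]
lip1 [0.4637 0.0177 0.024 ]
tower [ 0.5852 -0.0637  0.056 ]
tower [0.5659 0.1186 0.056 ]
[0.50474032 0.02156552 0.09113434] [[-2.4 -1.7]
 [-1.9  1.7]
 [ 0.9 -1.1]
 [-0.9  0.1]
 [ 0.  -0. ]
 [ 1.4  0.4]
 [ 1.4  0.3]
 [ 1.4  0.3]]
```

```bash
python3 - <<'E'
from h import *
c0=np.array(arm.get_calibration("wrist")["pose"])
im=arm.get_image("wrist"); c=arm.get_calibration("wrist")
print(np.abs(np.array(c["pose"])-c0).max(), pose()[0], arm.observe()["ee_rot"])
old=cv2.imread("pics/raw_e.png")
g0=cv2.cvtColor(old,cv2.COLOR_BGR2GRAY);g1=cv2.cvtColor(im,cv2.COLOR_RGB2GRAY)
pts=[("FR",28,62,.02),("FL",655,40,.02),("b0",172,198,.028),("b1",345,198,.028),("b2",523,190,.028),("s0",156,350,.026),("s1",327,345,.026),("s2",498,340,.026)]
P=np.array([[180+x/4-.4,40+y/4-.4] for n,x,y,z in pts],np.float32)
Q,_,_=cv2.calcOpticalFlowPyrLK(g0,g1,P[:,None],None,winSize=(21,21)); Q=Q[:,0]; print((Q-P).round(1).tolist())
W=np.array([at("wrist",q[::-1],n[3],c)[:2] for q,n in zip(Q,pts)])
M=np.array([[-60,-100],[-60,100]]+[[-14,-56],[-14,0],[-14,56]]+[[34,-63],[34,-7],[34,49]])/1000
from scipy.optimize import least_squares
def T(v): return M@R.from_euler('z',v[2]).as_matrix()[:2,:2].T+v[:2]
o=least_squares(lambda v:(T(v)-W).ravel(),[.5,0,0]); print(o.x, ((T(o.x)-W)*1000).round(1).tolist())
ct=arm.get_calibration("top"); arm.get_image("top")
for D in ([-.060,-.1,.02],[-.06,.1,.02]):
    X=R.from_euler('z',o.x[2]).apply(D)+[o.x[0],o.x[1],0]; print(px("top",X)/.64)
E
```

```text
0.00033421208065870234 [0.58257259 0.01721673 0.45519184] [ 9.59029086e-02 -3.13998377e+00 -8.60483629e-04]
[[-4.099999904632568, -0.4000000059604645], [-4.800000190734863, 0.800000011920929], [-4.400000095367432, -0.30000001192092896], [-4.599999904632568, 0.20000000298023224], [-4.800000190734863, 0.4000000059604645], [-4.599999904632568, -0.4000000059604645], [-4.800000190734863, -0.10000000149011612], [-5.0, 0.10000000149011612]]
[0.50538209 0.01541304 0.0831751 ] [[-2.6, -2.1], [-2.1, 2.2], [0.9, -1.3], [-1.0, 0.1], [0.0, 0.1], [1.6, 0.2], [1.5, 0.3], [1.6, 0.6]]
[351.92507812 422.62162292]
[362.14363076 316.0950832 ]
```

```bash
cat >> h.py <<'E'
O=np.array([.5054,.0154]);Y=.081
def dk(x,y,z): return np.array([*(R.from_euler('z',Y).as_matrix()[:2,:2]@[x,y]+O),z])
def yaw(): 
    M=pose()[1]; return np.arctan2(-M[0,1],M[1,1])
def go(x,y,z): print((x,y,z),delta([x,y,z]).round(4),"yaw",yaw().round(4))
E
python3 - <<'E'
from h import *
go(*dk(-.014,.056,.12)); go(*dk(-.014,.056,.041)); go(*dk(-.014,0,.12)); go(*dk(-.014,-.056,.12));go(.475,.333,.13)
E
```

```text
(np.float64(0.48691486038399184), np.float64(0.07008363204265687), np.float64(0.12)) [0.0923 0.0587 0.1763] yaw 0.0606
(np.float64(0.48691486038399184), np.float64(0.07008363204265687), np.float64(0.041)) [0.0923 0.0587 0.2553] yaw 0.0606
(np.float64(0.4914459018949037), np.float64(0.014267239622272028), np.float64(0.12)) [0.0912 0.0027 0.1763] yaw 0.0606
(np.float64(0.49597694340581566), np.float64(-0.041549152798112804), np.float64(0.12)) [ 0.0901 -0.0533  0.1763] yaw 0.0606
(0.475, 0.333, 0.13) [0.0883 0.3218 0.1664] yaw 0.0606
```

```bash
python3 -m inch '.04 .025 0 -.02 .06; .08 .05 0 -.02 .04; .0923 .0587 .03 -.02 .04; .0923 .0587 .08 -.02 .04; .0923 .0587 .13 -.02 .04' 8;python3 -m inch '0 0 .045 0 .04; 0 0 .046 0 .04; 0 0 .046 0 .04; 0 0 .046 0 .04; 0 0 .046 0 .04'; python3 - <<'E'
from h import *
go(*dk(-.014,.056,.041)); c=arm.get_calibration("wrist")
save("wrist","g.png"); p,M=pose(); print(px("wrist",p+M[:,2]*.159,c),px("wrist",p+M[:,2]*.178,c),px("wrist",dk(-.014,.056,.028),c),px("wrist",dk(-.014,0,.028),c))
E
```

```text
clock: 9.65
position: [0.4869, 0.0702, 0.3252]
ee_rot: [-0.128, 3.135, 0.003]
force: [0.8, 0.6, -0.9]
width: 0.614
gripper_force: 0.0
clock: 10.15
position: [0.4883, 0.0693, 0.2815]
ee_rot: [-0.124, 3.135, 0.002]
force: [0.2, 0.4, 0.1]
width: 0.438
gripper_force: 0.0
(np.float64(0.48691486038399184), np.float64(0.07008363204265687), np.float64(0.041)) [0.0023 0.0006 0.0815] yaw 0.0792
[258.67647424 258.94223775] [242.01409825 259.01605714] [197.67031019 259.98400359] [197.75434513 190.02760857]
```

View pics/g.png

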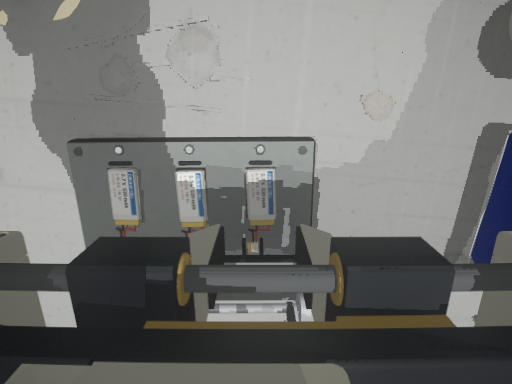

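The wrist picture shows the three cells at about (124,198), (192,198) and (261,197) (col,row). My predictions were 260 and 190, so the model is good to 1–2 mm and I descend.

```bash
sed -i 's/^O=.*/O=np.array([.5054,.0170]);Y=.083/' h.py; python3 -m inch '.002 .001 .04 0 .04; .002 .001 .065 0 .04; .002 .001 .078 0 .04; .002 .001 .0815 0 .04; .002 .001 .0815 0 .04';python3 -m inch '0 0 0 0 .01; 0 0 0 0 .01; 0 0 0 0 .01; 0 0 0 0 .01; 0 0 0 0 .01' 10;python3 -m inch '0 0 -.01 0 .01; 0 0 -.05 0 .01; 0 0 -.1 0 .01; 0 0 -.1 0 .01; 0 0 -.1 0 .01'; python3 -c "
from h import *
go(.475,.333,.141);go(.475,.333,.07)"
```

```text
clock: 10.7
position: [0.4855, 0.07, 0.1988]
ee_rot: [-0.124, 3.139, 0.001]
force: [-0.0, 0.4, -0.4]
width: 0.44
gripper_force: 0.0
clock: 11.2
position: [0.4857, 0.0701, 0.1984]
ee_rot: [-0.124, 3.138, 0.001]
force: [-0.7, -0.0, 7.1]
width: 0.239
gripper_force: 10.8
clock: 11.7
position: [0.4855, 0.0701, 0.2994]
ee_rot: [-0.124, 3.136, 0.002]
force: [-0.2, -0.2, -0.2]
width: 0.24
gripper_force: 9.9
(0.475, 0.333, 0.141) [-0.0098  0.2628 -0.0003] yaw 0.0794
(0.475, 0.333, 0.07) [-0.0096  0.2627  0.0707] yaw 0.0794
```

```bash
python3 -m inch '0 .045 0 0 .01; 0 .09 0 0 .01; -.005 .135 0 0 .01; -.01 .18 0 0 .01; -.01 .225 0 0 .01';python3 -m inch '0 .038 0 0 .01; 0 .038 0 0 .01; 0 .038 .04 0 .01; 0 .038 .07 0 .01; 0 .038 .087 0 .01'; python3 -m inch '0 0 0 0 .035; 0 0 0 0 .035; 0 0 0 0 .035; 0 0 -.04 0 .035; 0 0 -.087 0 .035';  python3 - <<'E'
from h import *
arm.get_image("top")
for r in arm.place_of("top","full0_mid"): print(np.round(r["point"])/.64,round(r["conf"],2),at("top",r["point"],.012).round(3))
save("wrist","i.png"); c=arm.get_calibration("wrist")
for r in arm.place_of("wrist","full0_mid")+arm.place_of("wrist","tray_in"): print(np.round(r["point"]),round(r["conf"],2),at("wrist",r["point"],.01,c).round(3))
go(*dk(-.014,0,.127));
E
```

```text
clock: 12.2
position: [0.4771, 0.2966, 0.2966]
ee_rot: [0.124, -3.138, 0.002]
force: [1.5, -0.2, -0.4]
width: 0.238
gripper_force: 9.9
clock: 12.7
position: [0.4732, 0.3317, 0.2073]
ee_rot: [0.124, -3.135, 0.005]
force: [0.2, -0.3, 0.6]
width: 0.237
gripper_force: 9.9
clock: 13.2
position: [0.474, 0.3325, 0.2984]
ee_rot: [0.124, -3.137, 0.003]
force: [1.7, 1.2, -0.1]
width: 0.38
gripper_force: 0.0
[174. 254.] 0.94 [0.465 0.329 0.01 ]
[185. 245.] 0.83 [0.477 0.322 0.01 ]
(np.float64(0.49144819532233575), np.float64(0.0158393337101873), np.float64(0.127)) [ 0.0083 -0.3177  0.0123] yaw 0.0792
```

View pics/i.png

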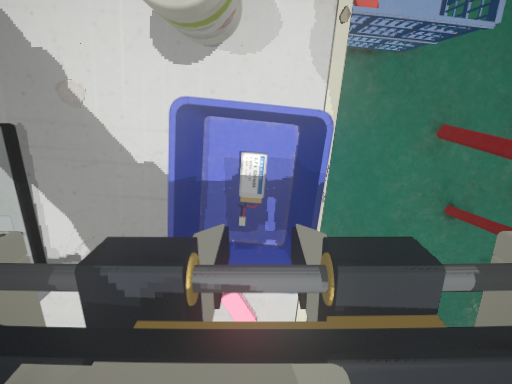

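The wrist picture shows the first charged cell lying flat in the blue tray at (253,175), and the moved bottle upright at the top. Next is the middle bay.

```bash
python3 -m inch '0 -.045 0 0 .04; 0 -.09 0 0 .04; .005 -.135 0 0 .04; .008 -.18 0 0 .04; .008 -.225 0 0 .04';python3 -m inch '0 -.045 0 0 .04; 0 -.09 0 0 .04; 0 -.0927 0 0 .04; 0 -.0927 .03 0 .04; 0 -.0927 .06 0 .04'; python3 -c "
from h import *
go(*dk(-.014,0,.042));"
```

```text
clock: 13.95
position: [0.4832, 0.1062, 0.2969]
ee_rot: [0.125, -3.137, 0.001]
force: [0.5, -0.7, -0.2]
width: 0.435
gripper_force: 0.0
clock: 14.45
position: [0.4916, 0.0154, 0.237]
ee_rot: [-0.123, 3.138, 0.001]
force: [0.0, 0.9, -1.1]
width: 0.433
gripper_force: 0.0
(np.float64(0.49144819532233575), np.float64(0.0158393337101873), np.float64(0.042)) [0.0003 0.0003 0.036 ] yaw 0.0782
```

```bash
python3 -m inch '0 0 .02 0 .04; 0 0 .032 0 .04; 0 0 .036 0 .04; 0 0 .036 0 .04; 0 0 .036 0 .04';python3 -m inch '0 0 0 0 .01; 0 0 0 0 .01; 0 0 0 0 .01; 0 0 0 0 .01; 0 0 0 0 .01' 10;python3 -m inch '0 0 -.01 0 .01; 0 0 -.05 0 .01; 0 .01 -.1 0 .01; 0 .05 -.1 0 .01; 0 .1 -.1 0 .01'; python3 -c "
from h import *
go(.473,.337,.141)"
```

```text
clock: 14.95
position: [0.4919, 0.0157, 0.2024]
ee_rot: [-0.124, 3.138, 0.0]
force: [0.4, 0.3, 0.5]
width: 0.433
gripper_force: 0.0
clock: 15.45
position: [0.4918, 0.0157, 0.2022]
ee_rot: [-0.124, 3.138, 0.0]
force: [-1.4, -0.1, 5.8]
width: 0.238
gripper_force: 10.0
clock: 15.95
position: [0.4844, 0.1145, 0.3043]
ee_rot: [-0.116, 3.135, 0.001]
force: [0.7, 0.9, -1.1]
width: 0.24
gripper_force: 10.0
(0.473, 0.337, 0.141) [-0.0044  0.2226  0.0045] yaw 0.0743
```

```bash
python3 -m inch '0 .045 0 0 .01; 0 .09 0 0 .01; -.003 .135 0 0 .01; -.004 .18 0 0 .01; -.004 .22 0 0 .01';python3 -m inch '0 0 .03 0 .01; 0 0 .06 0 .01; 0 0 .08 0 .01; 0 0 .08 0 .01; 0 0 .08 0 .01'; python3 -m inch '0 0 0 0 .035; 0 0 0 0 .035; 0 0 0 0 .035; 0 0 -.04 0 .035; 0 0 -.085 0 .035';python3 -m inch '0 -.045 0 0 .04; 0 -.09 0 0 .04; .0 -.135 0 0 .04; .00 -.18 0 0 .04; .008 -.225 0 0 .04';  python3 - <<'E'
from h import *
go(*dk(-.014,-.055,.127));
E
```

```text
clock: 16.45
position: [0.4696, 0.3373, 0.3024]
ee_rot: [-0.126, 3.139, 0.001]
force: [1.3, -0.3, 0.4]
width: 0.234
gripper_force: 10.0
clock: 16.95
position: [0.4704, 0.3349, 0.2224]
ee_rot: [0.124, -3.139, 0.001]
force: [-0.1, 0.3, 0.2]
width: 0.236
gripper_force: 10.0
clock: 17.45
position: [0.4697, 0.3345, 0.3068]
ee_rot: [0.124, -3.137, 0.003]
force: [0.6, 1.1, 0.7]
width: 0.384
gripper_force: 0.0
clock: 17.95
position: [0.4806, 0.1082, 0.3075]
ee_rot: [-0.124, 3.137, 0.001]
force: [1.1, -1.3, 0.5]
width: 0.437
gripper_force: 0.0
(np.float64(0.49600795574659995), np.float64(-0.03897132752349345), np.float64(0.127)) [-0.0033 -0.148   0.0215] yaw 0.0789
```

```bash
python3 -m inch '0 -.045 0 0 .04; 0 -.09 0 0 .04; -.003 -.135 0 0 .04; -.0033 -.148 0.03 0 .04; -.0033 -.148 .06 0 .04'; python3 -c "
from h import *
go(*dk(-.014,-.055,.042));"
```

```text
clock: 18.45
position: [0.4957, -0.0405, 0.2474]
ee_rot: [-0.116, 3.135, -0.001]
force: [0.2, 0.2, -1.3]
width: 0.438
gripper_force: 0.0
(np.float64(0.49600795574659995), np.float64(-0.03897132752349345), np.float64(0.042)) [0.0005 0.0017 0.0464] yaw 0.0742
```

```bash
python3 -m inch '0 0.001 .02 0 .04; 0 .001 .035 0 .04; 0 .001 .046 0 .04; 0 .001 .046 0 .04; 0 .001 .046 0 .04';python3 -m inch '0 0 0 0 .01; 0 0 0 0 .01; 0 0 0 0 .01; 0 0 0 0 .01; 0 0 0 0 .01' 10;python3 -m inch '0 0 -.01 0 .01; 0 0 -.05 0 .01; 0 .01 -.1 0 .01; 0 .05 -.1 0 .01; 0 .1 -.1 0 .01'; python3 -c "
from h import *
go(.473,.32,.141)"
```

```text
clock: 18.95
position: [0.4953, -0.0363, 0.2012]
ee_rot: [-0.124, 3.139, 0.0]
force: [0.1, -0.2, 0.3]
width: 0.437
gripper_force: 0.0
clock: 19.45
position: [0.4953, -0.0363, 0.2012]
ee_rot: [-0.124, 3.138, 0.0]
force: [-0.6, -0.4, 5.9]
width: 0.243
gripper_force: 9.9
clock: 19.95
position: [0.4876, 0.0627, 0.3032]
ee_rot: [-0.117, 3.135, 0.001]
force: [1.7, 0.0, -0.6]
width: 0.24
gripper_force: 9.7
(0.473, 0.32, 0.141) [-0.0038  0.2576  0.0033] yaw 0.0746
```

```bash
python3 -m inch '0 .045 0 0 .01; 0 .09 0 0 .01; -.003 .135 0 0 .01; -.004 .18 0 0 .01; -.004 .225 0 0 .01';python3 -m inch '0 .032 0 0 .01; 0 .032 0.03 0 .01; 0 .032 .06 0 .01; 0 .032 .08 0 .01; 0 .032 .08 0 .01'; python3 -m inch '0 0 0 0 .035; 0 0 0 0 .035; 0 0 0 0 .035; 0 0 -.04 0 .035; 0 0 -.085 0 .035'; python3 - <<'E'
from h import *
arm.observe()
w=arm.get_image("wrist"); s=arm.get_image("scene")
cv2.imwrite("pics/j.png",np.vstack([cv2.resize(w[80:250,150:350],(700,595))])[:,:,::-1])
t=arm.get_image("top");cv2.imwrite("pics/raw_k.png",t[:,:,::-1])
cv2.imwrite("pics/k.png",cv2.resize(t[150:270,190:430],(800,400),interpolation=cv2.INTER_CUBIC)[:,:,::-1])
go(.6,-.24,.25)
E
```

```text
clock: 20.45
position: [0.4728, 0.2898, 0.3015]
ee_rot: [-0.124, 3.139, 0.0]
force: [1.9, -0.8, 0.2]
width: 0.238
gripper_force: 9.7
clock: 20.95
position: [0.4696, 0.3194, 0.2187]
ee_rot: [0.125, -3.135, 0.005]
force: [-0.3, 0.2, -0.3]
width: 0.24
gripper_force: 9.7
clock: 21.45
position: [0.4703, 0.3196, 0.3064]
ee_rot: [0.124, -3.137, 0.003]
force: [1.0, 1.0, -0.2]
width: 0.379
gripper_force: 0.0
(0.6, -0.24, 0.25) [-0.0832 -0.5691 -0.1014] yaw 0.079
```

View pics/j.png

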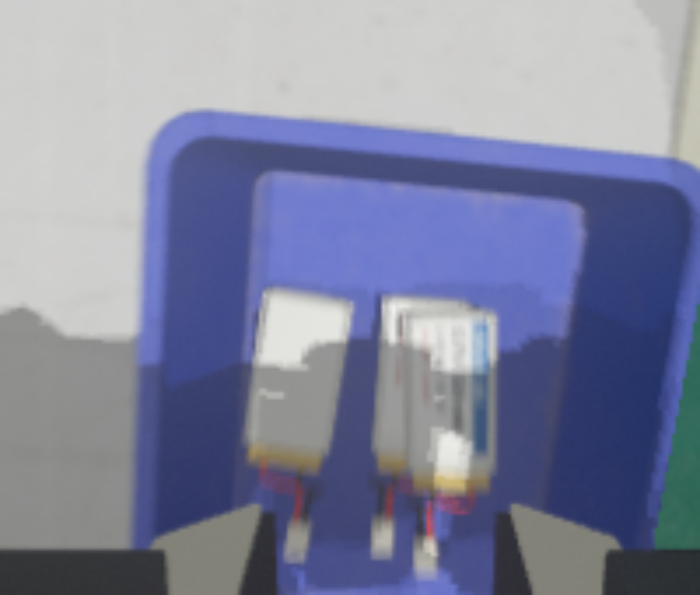

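View pics/k.png

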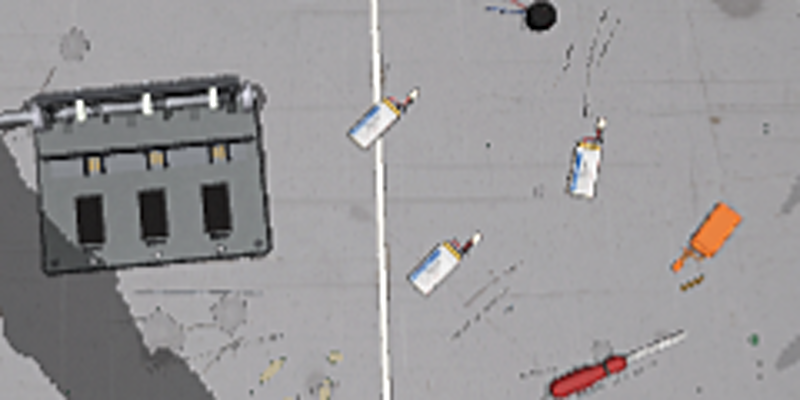

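The tray picture shows all three charged cells inside the tray; one is upside down, which does no harm. The dock crop shows empty bays. The empty cells are at (375,123), (436,266) and (584,172) in the crop; orange and red are the decoy and the driver.

```bash
python3 -m inch '0 0 -.05 0 .0918; 0 0 -.1 0 .0918; 0 -.03 -.14 0 .0918; -.01 -.07 -.15 0 .0918; -.02 -.115 -.15 0 .0918'; python3 -m inch '-.01 -.045 0 0 .0918; -.02 -.09 0 0 .0918; -.03 -.135 0 0 .0918; -.04 -.18 0 0 .0918; -.05 -.225 0 0 .0918'; python3 -m inch '0 -.045 0 0 .0918; -.01 -.09 0 0 .0918; -.015 -.135 0 0 .0918; -.015 -.18 0 0 .0918; -.015 -.225 0 0 .0918';python3 -m inch '0 0 0 0 .0918; 0 0 0 0 .0918; 0 0 0 0 .0918';  python3 - <<'E'
from h import *
print(pose()[0],arm.observe()["joints"].round(2))
save("wrist","l.png"); c=arm.get_calibration("wrist")
def show(q,z):
    for r in arm.place_of("wrist",q): print(q,np.round(r["point"]),round(r["conf"],2),at("wrist",r["point"],z,c).round(4))
show("empty0_mid",.004);show("empty0_plug",.0025)
for r in arm.silhouettes("wrist","empty0_mid"):
    m=r["region"].astype(np.uint8); print(r["point"],r["conf"],m.sum(),cv2.minAreaRect(cv2.findNonZero(m)))
E
```

```text
clock: 22.1
position: [0.5, 0.2066, 0.458]
ee_rot: [-0.128, 3.135, 0.004]
force: [1.3, 0.2, -0.2]
width: 0.766
gripper_force: 0.0
clock: 22.6
position: [0.5674, -0.0153, 0.4556]
ee_rot: [0.125, -3.139, -0.001]
force: [1.4, 0.4, 0.1]
width: 0.997
gripper_force: 0.0
clock: 23.1
position: [0.6, -0.2382, 0.4552]
ee_rot: [0.125, -3.139, -0.001]
force: [0.1, 0.4, 0.2]
width: 0.995
gripper_force: 0.0
clock: 23.4
position: [0.6004, -0.2352, 0.4553]
ee_rot: [0.127, -3.139, -0.002]
force: [0.6, -0.2, -1.1]
width: 1.0
gripper_force: 0.0
[ 0.60038325 -0.23521417  0.455271  ] [-0.06  0.46  0.55  1.48 -0.25  1.27  2.16]
empty0_mid [ 34. 270.] 0.85 [ 0.4408 -0.2334  0.004 ]
empty0_plug [ 55. 236.] 0.62 [ 0.4695 -0.2759  0.0025]
[36.3, 268.2] 0.7 808 ((262.8344421386719, 40.31377410888672), (18.8513240814209, 59.62665939331055), 48.36646270751953)
```

View pics/l.png

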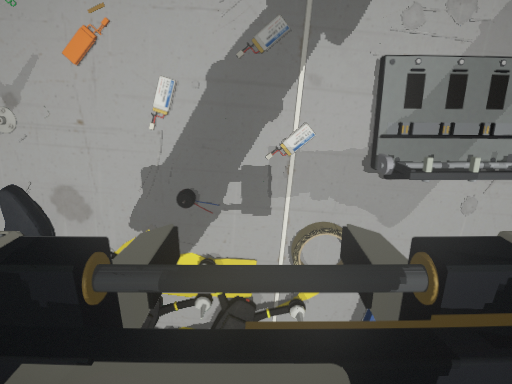

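The wrist picture shows the three empties at (298,138), (270,35) and (163,95). The orange decoy is at (80,45), the motor at (187,198) and the tape at (322,260).

```bash
cat >> h.py <<'E'
def rect_from(im_region,z_top,cal,k=5):
    m=cv2.morphologyEx(im_region.astype(np.uint8),cv2.MORPH_OPEN,cv2.getStructuringElement(cv2.MORPH_ELLIPSE,(k,k)))
    n,l,s,ce=cv2.connectedComponentsWithStats(m)
    m=(l==1+np.argmax(s[1:,4])).astype(np.uint8)
    b=cv2.boxPoints(cv2.minAreaRect(cv2.findNonZero(m)))
    W=np.array([at("wrist",p[::-1],z_top,cal)[:2] for p in b]); return W
def cells(k=5,q="empty0_mid",ztop=.008):
    cal=arm.get_calibration("wrist"); arm.get_image("wrist")
    pl=[at("wrist",r["point"],ztop-.0055,cal)[:2] for r in arm.place_of("wrist","empty0_plug")]
    md=[(at("wrist",r["point"],ztop-.004,cal)[:2].round(4),round(r["conf"],2)) for r in arm.place_of("wrist","empty0_mid")]
    print("plugs",np.round(pl,4).tolist(),"mids",md)
    for r in arm.silhouettes("wrist",q):
        W=rect_from(r["region"],ztop,cal,k); e1=W[1]-W[0];e2=W[2]-W[1]
        if np.linalg.norm(e1)<np.linalg.norm(e2): e1,e2=e2,e1
        a=e1/np.linalg.norm(e1); c=W.mean(0)
        if pl:
            p=min(pl,key=lambda p:np.linalg.norm(p-c)); a=a*np.sign((c-p)@a)
        psi=np.arctan2(-a[1],-a[0])
        print("cell",c.round(4),"size",np.linalg.norm(e1).round(4),np.linalg.norm(e2).round(4),"psi",psi.round(3),"conf",round(r["conf"],2),"roll",round(yaw()-psi,3), "px",np.round(r["point"]))
E
python3 - <<'E'
from h import *
c=arm.get_calibration("wrist")
for n,b,p in (("A",(138,298),(157,268)),("B",(35,270),(53,240)),("C",(94,164),(125,153))):
    B=at("wrist",b,.004,c)[:2];P=at("wrist",p,.0025,c)[:2]; d=B-P
    psi=np.arctan2(-d[1],-d[0])+np.arctan2(7,48)*1
    a=-np.array([np.cos(psi),np.sin(psi)]); print(n,B,P,"psi",psi,"view grasp target",delta([*(B-.085*a),.19]),"roll",yaw()-psi)
E
```

```text
A [ 0.57043123 -0.18318522] [ 0.60092336 -0.2225162 ] psi -0.7665051880180586 view grasp target [-0.03044816 -0.00970007  0.10675508] roll 0.8478643605344134
B [ 0.44229694 -0.23416658] [ 0.4668032  -0.27125654] psi -0.8421060100221609 view grasp target [ 0.10638025 -0.05416467  0.10669818] roll 0.9234651825385157
C [ 0.526267   -0.37010281] [ 0.56894918 -0.38595749] psi -0.21085016529004602 view grasp target [ 0.00359863 -0.1531571   0.10666112] roll 0.2922093378064008
```

```bash
python3 -m inch '-.006 -.002 .02 .14 .05; -.012 -.004 .04 .28 .05; -.018 -.006 .06 .42 .05; -.024 -.008 .08 .56 .05; -.03 -.01 .1 .7 .05'; python3 -m inch '0 0 0 .14 .05; 0 0 0 .148 .05; 0 0 0 .148 .05; 0 0 0 .148 .05';  python3 - <<'E'
from h import *
cells(9)
E
```

```text
clock: 24.1
position: [0.6313, -0.2432, 0.3551]
ee_rot: [0.966, 2.989, 0.001]
force: [0.5, -0.3, 0.7]
width: 0.612
gripper_force: 0.0
clock: 24.5
position: [0.6309, -0.244, 0.3564]
ee_rot: [1.173, 2.913, 0.0]
force: [0.1, -0.4, -0.3]
width: 0.543
gripper_force: 0.0
plugs [[0.4658, -0.2734]] mids [(array([ 0.4415, -0.2342]), 0.72)]
cell [ 0.4423 -0.2339] size 0.0514 0.0257 psi -0.737 conf 0.68 roll -0.031 px [ 36. 134.]
cell [ 0.5962 -0.0576] size 0.088 0.0323 psi -2.32 conf 0.18 roll 1.552 px [ 12. 375.]
```

```bash
python3 - <<'E'
from h import *
c=arm.get_calibration("wrist");print(px("wrist",[.570,-.183,.008],c))
cells(9,"full0_mid")
im=cv2.imread("pics/raw_l.png")
w=arm.get_image("wrist"); cv2.imwrite("pics/raw_n.png",w[:,:,::-1])
cv2.imwrite("pics/n.png",cv2.resize(w[0:240,100:420],(800,600),interpolation=cv2.INTER_CUBIC)[:,:,::-1])
E
```

```text
[ 90.49725326 261.72028885]
plugs [[0.4678, -0.271]] mids [(array([ 0.4409, -0.2331]), 0.79), (array([ 0.6742, -0.3215]), 0.4)]
```

View pics/n.png

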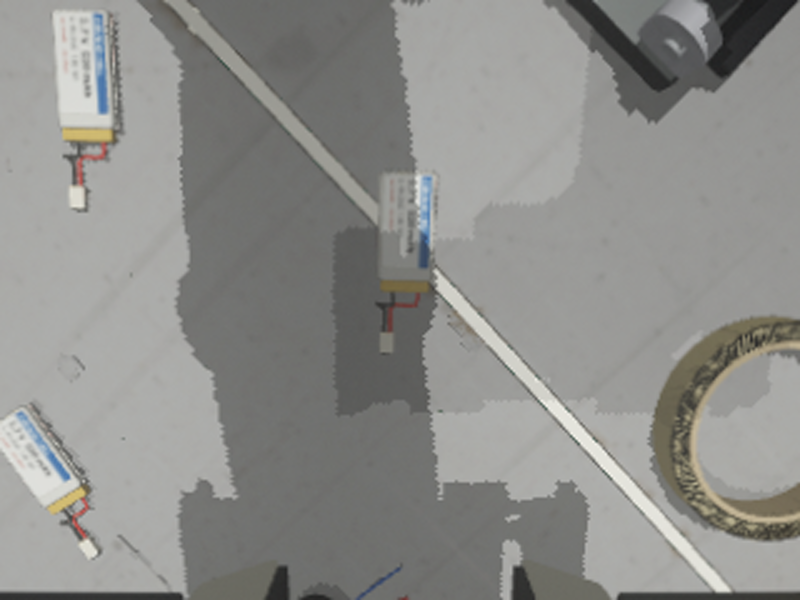

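The crop shows cell A with its body spanning (380–438, 172–292), plug at (386,342), and nearly aligned with the tool. B is at (85,75) and C at (45,460).

```bash
python3 - <<'E'
from h import *
c=arm.get_calibration("wrist")
f=lambda x,y,z: at("wrist",(y*.4-.3,100+x*.4-.3),z,c)[:2]
a,b=f(410,173,.008),f(404.5,291,.008); p=f(386,342,.005)
d=a-b;psi=np.arctan2(-d[1],-d[0]);C=(a+b)/2;print(C,np.linalg.norm(d),psi,"roll",yaw()-psi,p)
u=d/np.linalg.norm(d);x=np.array([u[1],-u[0]]);print("plug in cell frame",(p-C)@x,(p-C)@u)
print(delta([*C,.10]),delta([*C,.0225]))
b1,b2=f(81,10,.008),f(88,140,.008);d=b1-b2;print("B",(b1+b2)/2,np.arctan2(-d[1],-d[0]),np.linalg.norm(d))
b1,b2=f(14,415,.008),f(68,500,.008);d=b1-b2;print("C",(b1+b2)/2,np.arctan2(-d[1],-d[0]),np.linalg.norm(d))
E
```

```text
[ 0.57217636 -0.18394622] 0.04628931353652753 -0.8140474368318789 roll 0.045334497642562366 [ 0.59803897 -0.22133122]
plug in cell frame -0.006863119595601281 -0.04493785555818146
[0.08409343 0.00256258 0.09679549] [0.08409739 0.00255385 0.17429549]
B [ 0.44160976 -0.23337689] -0.8103004246873851 0.04680383150631816
C [ 0.52755856 -0.36709739] -0.3131400671952545 0.043694023480481056
```

```bash
python3 -m inch '.04 .002 .02 .045 .04; .075 .0025 .05 .045 .04; .086 .0025 .09 .045 .04; .086 .0025 .12 .045 .04; .086 .0025 .14 .045 .04'; python3 -m inch '0 0 .02 0 .04; 0 0 .032 0 .04; 0 0 .035 0 .04; 0 0 .035 0 .04; 0 0 .035 0 .04'; python3 -m inch '0 0 0 0 .01; 0 0 0 0 .01; 0 0 0 0 .01; 0 0 0 0 .01; 0 0 0 0 .01' 12;python3 -m inch '0 0 -.01 0 .01; 0 0 -.05 0 .01; 0 0 -.1 0 .01; 0 0 -.15 0 .01; 0 0 -.15 0 .01';python3 - <<'E'
from h import *
print(pose()[0],arm.observe()["joints"].round(2))
print(yaw(),"roll",yaw()-Y); go(*dk(-.014,-.055,.17))
E
```

```text
clock: 25.45
position: [0.5701, -0.1816, 0.2138]
ee_rot: [-1.241, -2.884, -0.0]
force: [-0.5, -0.6, 0.2]
width: 0.437
gripper_force: 0.0
clock: 25.95
position: [0.5712, -0.1829, 0.1816]
ee_rot: [1.243, 2.884, 0.0]
force: [-0.4, -0.2, -0.6]
width: 0.437
gripper_force: 0.0
clock: 26.45
position: [0.571, -0.1826, 0.1812]
ee_rot: [1.243, 2.885, 0.001]
force: [-0.5, 0.5, 6.2]
width: 0.238
gripper_force: 12.0
clock: 26.95
position: [0.5721, -0.1844, 0.3377]
ee_rot: [1.241, 2.875, 0.002]
force: [-0.7, 0.0, -0.5]
width: 0.235
gripper_force: 12.0
[ 0.5721251  -0.18438795  0.33771775] [-0.29  0.54  0.76  1.76 -0.43  1.    1.39]
-0.8147544590548491 roll -0.8977544590548491
(np.float64(0.49600795574659995), np.float64(-0.03897132752349345), np.float64(0.17)) [0.1595 0.0435 0.0076] yaw -0.8148
```

```bash
python3 -m inch '.03 .008 0 -.14 .01; .06 .016 0 -.28 .01; .09 .024 0 -.42 .01; .12 .032 0 -.56 .01; .15 .04 0 -.7 .01'; python3 -m inch '0 0 0 -.14 .01; 0 0 0 -.197 .01; 0 0 0 -.197 .01';python3 - <<'E'
from h import *
print("roll",yaw()-Y); go(*dk(-.014,-.055,.0635)); print(arm.observe()["width"])
E
```

```text
clock: 27.45
position: [0.4959, -0.0452, 0.331]
ee_rot: [0.17, 3.137, 0.0]
force: [0.4, 0.1, -0.7]
width: 0.237
gripper_force: 12.0
clock: 27.75
position: [0.4966, -0.0461, 0.3311]
ee_rot: [-0.132, 3.139, 0.0]
force: [1.7, 0.4, -0.6]
width: 0.238
gripper_force: 12.0
roll 0.0010680970729903122
(np.float64(0.49600795574659995), np.float64(-0.03897132752349345), np.float64(0.0635)) [1.000e-04 7.000e-03 1.086e-01] yaw 0.0841
0.2375114565573894
```

```bash
python3 -m inch '0 .007 .03 0 .01; 0 .007 .06 0 .01; 0 .007 .09 0 .01; 0 .007 .105 0 .01; 0 .007 .105 0 .01';python3 - <<'E'
from h import *
go(*dk(-.014,-.055,.042))
c=arm.get_calibration("wrist"); save("wrist","o.png",(0,260,80,426),2.3)
for X in ([-.038,-.055,.024],[-.038,0,.024],[-.06,-.1,.02],[-.06,.1,.02]): print(((px("wrist",dk(*X),c)-[0,80])*2.3)[::-1].round())
for q,z in (("bay0",.024),("slot0",.0225)):
    for r in arm.place_of("wrist",q):
        X=at("wrist",r["point"],z,c)[:2]; print(q,round(r["conf"],2),(R.from_euler('z',-Y).as_matrix()[:2,:2]@(X-O)).round(4))
E
```

```text
clock: 28.25
position: [0.4954, -0.0394, 0.224]
ee_rot: [0.126, -3.135, 0.001]
force: [0.3, -0.1, -0.4]
width: 0.237
gripper_force: 12.0
(np.float64(0.49600795574659995), np.float64(-0.03897132752349345), np.float64(0.042)) [-0.0014  0.0004  0.023 ] yaw 0.0805
[413. 444.]
[619. 444.]
[243. 360.]
[987. 361.]
bay0 0.73 [-0.0179 -0.0023]
bay0 0.72 [-0.0156  0.0555]
slot0 0.88 [ 0.0316 -0.0637]
slot0 0.87 [0.0322 0.0483]
```

View pics/o.png

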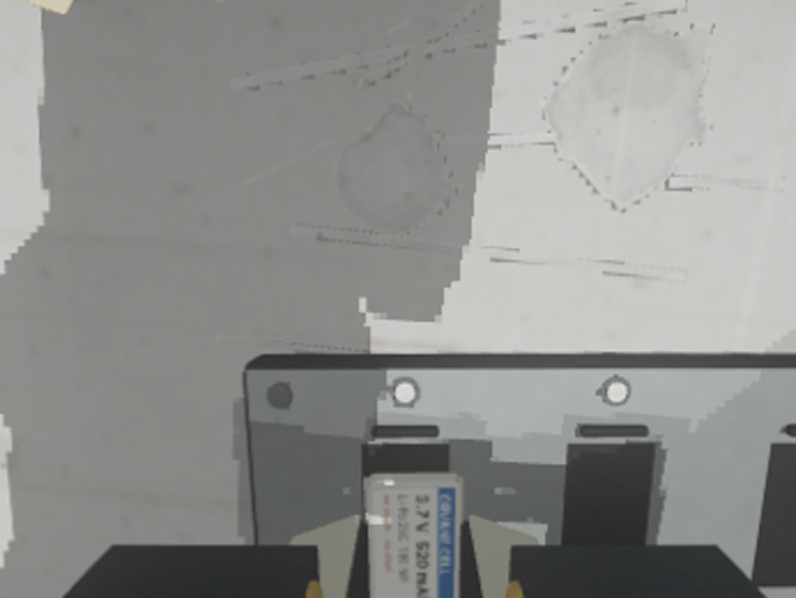

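The picture shows the held cell above bay0, body end at (416,478). The lips are at (405,432) and (612,432), and the deck's right front corner is at (246,360). So the dock sits about 2 mm to the right of my model, because the charged cells lay off-centre. I correct the model.

```bash
sed -i 's/^O=.*/O=np.array([.5040,.0150]);Y=.083/' h.py; python3 - <<'E'
from h import *
c=arm.get_calibration("wrist")
e=at("wrist",(478/2.3,416/2.3+80),.0505,c); p,M=pose(); g=p+M[:,2]*.159
print("cell end in tool",M.T@(e-g))
for X in ([-.0395,-.055,.024],[-.0395,0,.024],[-.06,-.1,.02]): print(((px("wrist",dk(*X),c)-[0,80])*2.3)[::-1].round())
go(*dk(-.015,-.055,.0435))
E
```

```text
cell end in tool [0.02168748 0.00096902 0.01698254]
[407. 423.]
[612. 423.]
[238. 344.]
(np.float64(0.49361139826962397), np.float64(-0.041054232258480074), np.float64(0.0435)) [ 0.0034 -0.0013  0.024 ] yaw 0.0818
```

```bash
python3 -m inch '0 0 0 0 .01; 0 0 0 0 .01; 0 0 0 0 .01'; python3 - <<'E'
from h import *
for i in range(6):
    c=arm.get_calibration("wrist"); im=arm.get_image("wrist"); g=cv2.cvtColor(im,cv2.COLOR_RGB2GRAY)
    p=pose()[0]; print(p.round(4),np.array(c["pose"])[:3,3].round(4),yaw().round(4),[((px("wrist",dk(*X),c)-[0,80])*2.3)[::-1].round(1).tolist() for X in ([-.0395,-.055,.024],[-.0395,0,.024])])
    # lip darkness rows
    row=g[170:200,(405)//2.3.__int__()+0 if 0 else 256]; print(170+np.argmin(row), end=' ')
    r=188; col=g[r,225:360]; print(np.where(col<60)[0]+225)
E
```

```text
clock: 28.7
position: [0.4965, -0.0391, 0.2263]
ee_rot: [-0.13, 3.138, 0.0]
force: [0.3, 0.6, 0.4]
width: 0.237
gripper_force: 12.0
[ 0.4964 -0.039   0.2262] [ 0.4187 -0.0452  0.2066] 0.0831 [[405.4, 423.2], [610.1, 423.4]]
199 []
[ 0.4964 -0.039   0.2261] [ 0.4186 -0.0452  0.2065] 0.0831 [[405.3, 423.8], [610.2, 424.0]]
194 []
[ 0.4963 -0.0391  0.226 ] [ 0.4186 -0.0452  0.2064] 0.0831 [[405.3, 424.3], [610.3, 424.4]]
198 []
[ 0.4963 -0.0391  0.2259] [ 0.4185 -0.0452  0.2063] 0.0832 [[405.4, 424.6], [610.4, 424.8]]
194 []
[ 0.4963 -0.039   0.2258] [ 0.4185 -0.0453  0.2062] 0.0832 [[405.4, 424.9], [610.5, 425.1]]
198 []
[ 0.4963 -0.0391  0.2258] [ 0.4185 -0.0453  0.2061] 0.083 [[405.5, 425.1], [610.6, 425.3]]
198 []
```

```bash
python3 - <<'E'
from h import *
c=arm.get_calibration("wrist"); im=arm.get_image("wrist"); g=cv2.cvtColor(im,cv2.COLOR_RGB2GRAY)
print(g[150:205,346].tolist()); 
r=182+np.argmin(g[178:195,346].astype(int))-4; print(r,g[r,320:370].tolist()); print(g[r,236:280].tolist())
print([(px("wrist",dk(*X),c))[::-1].round(1).tolist() for X in ([-.0395,-.055,.024],[-.0395,0,.024],[-.06,0,.02])], pose()[0])
E
```

```text
[103, 75, 77, 77, 79, 82, 78, 175, 176, 126, 114, 129, 126, 191, 217, 215, 214, 212, 211, 217, 215, 152, 127, 165, 174, 174, 173, 172, 157, 155, 153, 72, 67, 75, 74, 68, 90, 154, 151, 85, 71, 71, 70, 70, 69, 70, 68, 58, 57, 57, 56, 55, 55, 55, 55]
182 [173, 173, 174, 173, 173, 173, 174, 158, 156, 154, 106, 72, 63, 66, 68, 67, 67, 68, 68, 67, 68, 67, 67, 68, 67, 66, 67, 67, 68, 69, 66, 66, 67, 67, 67, 66, 67, 66, 68, 70, 104, 153, 154, 155, 155, 156, 155, 156, 156, 156]
[117, 117, 102, 97, 97, 70, 54, 53, 57, 58, 58, 59, 59, 60, 60, 61, 60, 61, 60, 61, 60, 61, 61, 61, 62, 63, 63, 63, 61, 63, 63, 64, 64, 64, 146, 157, 158, 158, 158, 158, 158, 158, 158, 157]
[[256.3, 184.9], [345.5, 185.0], [346.4, 150.9]] [ 0.49629804 -0.03910857  0.22575813]
```

```bash
python3 -m inch '.003 -.002 0 0 .01; .003 -.002 .008 0 .01; .003 -.002 .014 0 .01; .003 -.002 .019 0 .01; .003 -.002 .019 0 .01'; python3 -m inch '0 0 .003 0 .01; 0 0 .005 0 .01; 0 0 .005 0 .01; 0 0 .005 0 .01; 0 0 .005 0 .01';python3 -c "
from h import *
go(*dk(-.015,-.055,.0422));s=arm.observe();print(s['force'],s['width'],s['position'])"
```

```text
clock: 29.55
position: [0.4931, -0.0413, 0.2058]
ee_rot: [0.13, -3.137, 0.0]
force: [-0.9, 0.3, 0.7]
width: 0.237
gripper_force: 12.0
clock: 30.05
position: [0.4935, -0.0414, 0.2019]
ee_rot: [-0.13, 3.139, 0.0]
force: [-0.1, -0.3, 0.2]
width: 0.233
gripper_force: 12.0
(np.float64(0.49361139826962397), np.float64(-0.041054232258480074), np.float64(0.0422)) [-0.      0.0003  0.0007] yaw 0.0831
[-0.08636659 -0.30833976  0.1824902 ] 0.2331807086052241 [ 0.4935397  -0.04137108  0.20186098]
```

```bash
python3 -m inch '0 0 0 0 .036; 0 0 0 0 .036; 0 0 0 0 .036; 0 0 0 0 .036; 0 0 -.02 0 .036'; python3 -m inch '0 0 -.05 0 .04; 0 0 -.1 0 .04; -.03 0 -.12 0 .04; -.06 0 -.12 0 .04; -.085 0 -.12 0 .04'; python3 -m inch '0 0 0 0 .04; 0 0 0 0 .04; 0 0 0 0 .04';cat >> h.py <<'E'
def dockcoord(X): return (R.from_euler('z',-Y).as_matrix()[:2,:2]@(np.array(X)[:2]-O)).round(4)
def chk():
    c=arm.get_calibration("wrist"); arm.get_image("wrist")
    for q,z in (("empty0_mid",.024),("empty0_plug",.0225),("slot0",.0225)):
        for r in arm.place_of("wrist",q): print(q,np.round(r["point"]),round(r["conf"],2),dockcoord(at("wrist",r["point"],z,c)))
    cells(7,ztop=.028)
E
python3 -c "
from h import *
chk()"
```

```text
clock: 30.55
position: [0.4926, -0.0412, 0.2204]
ee_rot: [0.13, -3.135, 0.0]
force: [0.1, -0.3, 0.5]
width: 0.392
gripper_force: 0.0
clock: 31.05
position: [0.5796, -0.0338, 0.343]
ee_rot: [-0.132, 3.136, 0.001]
force: [-1.2, 0.6, 0.1]
width: 0.438
gripper_force: 0.0
clock: 31.35
position: [0.5772, -0.0346, 0.3414]
ee_rot: [0.129, -3.138, -0.0]
force: [0.2, -0.7, 0.2]
width: 0.436
gripper_force: 0.0
empty0_mid [18. 64.] 0.81 [-0.08   -0.2288]
empty0_plug [46. 24.] 0.85 [-0.0582 -0.2706]
slot0 [149. 252.] 0.85 [ 0.0373 -0.0626]
slot0 [141. 310.] 0.77 [ 0.0295 -0.0063]
slot0 [148. 368.] 0.68 [0.0365 0.0511]
plugs [[0.4693, -0.2581]] mids [(array([ 0.4426, -0.2219]), 0.96)]
cell [ 0.4451 -0.2206] size 0.0449 0.0228 psi -0.847 conf 0.94 roll 0.931 px [22. 60.]
cell [ 0.4962 -0.041 ] size 0.0485 0.0224 psi -3.048 conf 0.53 roll 3.131 px [ 99. 258.]
```

```bash
cat >> h.py <<'E'
def slotpic(yb,z=.025):
    c=arm.get_calibration("wrist"); im=arm.get_image("wrist").astype(int)
    for x in range(18,46,2):
        s=""
        for y in range(-22,16):
            r=px("wrist",dk(x/1000,yb+y/1000,z),c); v=cv2.getRectSubPix(im.astype(np.float32),(1,1),(float(r[1]),float(r[0])))[0,0]
            s+=("#" if v.max()<75 else "r" if v[0]-v[2]>50 and v[1]<110 else "y" if v[0]-v[2]>45 else "W" if v.min()>150 else ".")
        print("%3d"%x,s)
    print("    "+" "*15+"^slot centre")
E
python3 -c "
from h import *
slotpic(-.055);slotpic(0)"
```

```text
18 WWWWWWWWWWWWW...rr.WWWWWWWWWWWWWWWWWWW
 20 WWWWWWWWWWWWW...yy.WWWWWWWWWWWWWWWWWWW
 22 WWWWWWWWWWWWWW..yy.WWWWWWWWWWWWWWWWWWW
 24 WWWWWWWWWWWWWW..yy.WWWWWWWWWWWWWWWWWWW
 26 WWWWW..#.WWWWW..yy.W.....WWWWWWWWWWWWW
 28 WWWW....#WWWWWWWWWWW.....WWWWWWWWWWWWW
 30 WWWWW.....WyyWWWWWWW.....WWWWWWWWWWWWW
 32 WWWWW.....WyyWWWWWWW.....WWWWWWWWWWWWW
 34 WWWWW......yyWWWWWWW.....WWWWWWWWWWWWW
 36 WWWWW..#...yy.WWWWW......WWWWWWWWWWWWW
 38 WWWWW..#...yyyWW.yy......WWWWWWWWWWWWW
 40 WWWWWW.#..WWWWWWWWW...#..WWWWWWWWWWWWW
 42 ###########......########............#
 44 #########.##..........................
                   ^slot centre
 18 WWWWWWWWWWWWWWWWWWWWWWWWWWWWWWWWWWWWWW
 20 WWWWWWWWWWWWWWWWWWWWWWWWWWWWWWWWWWWWWW
 22 WWWWWWWWWWWWWWWWWWWWWWWWWWWWWWWWWWWWWW
 24 WWWWWWWWWWWWWWWWWWWWWWWWWWWWWWWWWWWWWW
 26 WWWWW.....WWWWWWWWWW..##.WWWWWWWWWWWWW
 28 WWWWW..#...WWWWWWWWW..##.WWWWWWWWWWWWW
 30 WWWWWW......yyWWWyy...##..WWWWWWWWWWWW
 32 WWWWWW.#...yyyWWWyy...##..WWWWWWWWWWWW
 34 WWWWWW.###WyyyWWWyyy..##..WWWWWWWWWWWW
 36 WWWWWW..#.WyyyWWWyy...##..WWWWWWWWWWWW
 38 WWWWWW..#.WyyyWWWyyy..##..WWWWWWWWWWWW
 40 WWWWW..##..WWWWWWWWW..##..WWWWWWWWWWWW
 42 ..####################################
 44 ...........#....#.#.....##############
                   ^slot centre
```

```bash
python3 -c "
from h import *
go(.500,-.295,.2)"
```

```text
(0.5, -0.295, 0.2) [ 0.0995 -0.2533 -0.0172] yaw 0.0831
```

```bash
python3 -m inch '.01 -.04 -.017 .14 .05; .025 -.08 -.017 .28 .05; .04 -.12 -.017 .42 .05; .055 -.16 -.017 .56 .05; .07 -.2 -.017 .7 .05';python3 -c "
from h import *
go(.500,-.295,.2)"
```

```text
clock: 32.35
position: [0.5244, -0.2408, 0.359]
ee_rot: [0.961, 2.99, 0.0]
force: [0.6, 0.3, 0.0]
width: 0.543
gripper_force: 0.0
(0.5, -0.295, 0.2) [-0.0117 -0.0583 -0.0001] yaw -0.6222
```

```bash
python3 -m inch '-.006 -.03 0 .1 .04; -.0117 -.058 0 .19 .04; -.0117 -.058 0 .19 .04;-.0117 -.058 0 .19 .04;-.0117 -.058 0 .19 .04'; python3 -m inch '0 0 0 0 .04; 0 0 0 0 .04';python3 -c "
from h import *
cells(9);cells(9);print(pose()[0])"
```

```text
clock: 32.85
position: [0.5017, -0.2924, 0.3585]
ee_rot: [-1.23, -2.891, -0.001]
force: [0.4, -0.4, -0.4]
width: 0.438
gripper_force: 0.0
clock: 33.05
position: [0.5015, -0.2926, 0.3587]
ee_rot: [-1.23, -2.891, -0.001]
force: [-0.1, -0.1, 0.1]
width: 0.439
gripper_force: 0.0
plugs [[0.4671, -0.2743]] mids [(array([ 0.4369, -0.2322]), 0.58), (array([ 0.5681, -0.3886]), 0.38)]
cell [ 0.4413 -0.2344] size 0.0475 0.0222 psi -0.797 conf 0.57 roll -0.009 px [ 96. 256.]
plugs [[0.4661, -0.2725]] mids [(array([ 0.4375, -0.2297]), 0.7)]
cell [ 0.441  -0.2343] size 0.0465 0.0232 psi -0.798 conf 0.88 roll -0.009 px [ 97. 258.]
cell [ 0.5264 -0.3692] size 0.0472 0.0225 psi 2.92 conf 0.44 roll -3.726 px [234. 230.]
[ 0.50100477 -0.29346895  0.35873994]
```

```bash
python3 -c "
from h import *
go(.4397,-.2329,.0225)"
```

```text
(0.4397, -0.2329, 0.0225) [ 0.0862 -0.0024  0.1772] yaw -0.8068
```

```bash
python3 -m inch '.04 -.0024 .02 -.009 .04; .075 -.0024 .05 -.009 .04; .086 -.0024 .09 -.009 .04; .086 -.0024 .12 -.009 .04; .086 -.0024 .14 -.009 .04'; python3 -m inch '0 0 .02 0 .04; 0 0 .034 0 .04; 0 0 .037 0 .04; 0 0 .037 0 .04; 0 0 .037 0 .04'; python3 -m inch '0 0 0 0 .01; 0 0 0 0 .01; 0 0 0 0 .01; 0 0 0 0 .01; 0 0 0 0 .01' 12;python3 -m inch '0 0 -.01 0 .01; 0 0 -.05 0 .01; 0 0 -.1 0 .01; 0 0 -.15 0 .01; 0 0 -.15 0 .01';python3 - <<'E'
from h import *
print(pose()[0])
print(yaw(),"roll",yaw()-Y); go(*dk(-.015,0,.17))
E
```

```text
clock: 33.95
position: [0.4392, -0.2323, 0.2171]
ee_rot: [-1.219, -2.894, -0.0]
force: [-0.2, -0.5, 0.7]
width: 0.439
gripper_force: 0.0
clock: 34.45
position: [0.4401, -0.2333, 0.1824]
ee_rot: [1.22, 2.894, 0.0]
force: [-0.4, -0.0, -0.4]
width: 0.438
gripper_force: 0.0
clock: 34.95
position: [0.44, -0.2331, 0.1821]
ee_rot: [1.22, 2.894, 0.001]
force: [-1.4, 1.2, 6.8]
width: 0.237
gripper_force: 12.0
clock: 35.45
position: [0.4408, -0.2348, 0.3374]
ee_rot: [1.218, 2.886, 0.001]
force: [-0.2, 0.5, -1.0]
width: 0.237
gripper_force: 12.0
[ 0.44078728 -0.23476163  0.33744881]
-0.7987208127577804 roll -0.8817208127577804
(np.float64(0.4890516378453598), np.float64(0.013756428975200673), np.float64(0.17)) [0.1457 0.2073 0.0082] yaw -0.7987
```

```bash
python3 -m inch '.025 .035 0 -.14 .01; .05 .07 0 -.28 .01; .075 .105 0 -.42 .01; .1 .14 0 -.56 .01; .12 .17 0 -.7 .01'; python3 -m inch '0 0 0 -.1 .01; 0 0 0 -.182 .01; 0 0 0 -.182 .01';python3 - <<'E'
from h import *
print("roll",yaw()-Y); go(*dk(-.015,-.000,.0665)); print(arm.observe()["width"])
E
```

```text
clock: 35.95
position: [0.4773, -0.0261, 0.3318]
ee_rot: [-0.143, -3.138, -0.001]
force: [0.5, -0.1, 0.3]
width: 0.239
gripper_force: 12.0
clock: 36.25
position: [0.4774, -0.0283, 0.3317]
ee_rot: [0.135, -3.138, -0.0]
force: [0.9, -0.2, -0.5]
width: 0.236
gripper_force: 12.0
roll 0.002755738459636378
(np.float64(0.4890516378453598), np.float64(0.013756428975200673), np.float64(0.0665)) [-0.0154  0.0409  0.1062] yaw 0.0858
0.2358114896446771
```

```bash
python3 -m inch '-.0154 .0399 .01 .002 .01; -.0154 .0399 .05 .002 .01; -.0154 .0399 .09 .002 .01; -.0154 .0399 .105 .002 .01; -.0154 .0399 .105 .002 .01'; python3 -m inch '0 0 0 0 .01; 0 0 0 0 .01; 0 0 0 0 .01'; python3 - <<'E'
from h import *
go(*dk(-.015,-.001,.0430)); print(yaw()-Y)
c=arm.get_calibration("wrist"); im=arm.get_image("wrist"); g=cv2.cvtColor(im,cv2.COLOR_RGB2GRAY)
print([(px("wrist",dk(*X),c))[::-1].round(1).tolist() for X in ([-.0395,-.055,.024],[-.0395,0,.024],[-.0395,.055,.024])])
for col in (345,256,170):
    pass
b=(g<85).astype(np.uint8); b[:172]=0;b[205:]=0
n,l,s,ce=cv2.connectedComponentsWithStats(b)
print([(x[:5].tolist()) for x in s[1:] if 15<x[2]<60])
E
```

```text
clock: 36.75
position: [0.4885, 0.0122, 0.2248]
ee_rot: [0.124, -3.135, 0.002]
force: [-0.1, -0.7, 0.6]
width: 0.235
gripper_force: 12.0
clock: 37.05
position: [0.4902, 0.0125, 0.2279]
ee_rot: [-0.128, 3.137, 0.001]
force: [0.6, 0.4, -0.8]
width: 0.237
gripper_force: 12.0
(np.float64(0.48913454258034644), np.float64(0.01275987149822466), np.float64(0.043)) [0.0014 0.0002 0.0259] yaw 0.0815
-0.0014818365450742221
[[172.9, 186.2], [261.1, 186.2], [349.1, 186.1]]
[[159, 182, 29, 6, 170], [248, 182, 28, 6, 137], [337, 182, 28, 6, 146], [243, 190, 38, 15, 516], [330, 190, 38, 15, 551]]
```

```bash
python3 -m inch '.001 0 0 0 .01; .001 0 .01 0 .01; .001 0 .016 0 .01; .001 0 .021 0 .01; .001 0 .021 0 .01'; python3 -m inch '0 0 .003 0 .01; 0 0 .005 0 .01; 0 0 .005 0 .01; 0 0 .005 0 .01; 0 0 .005 0 .01';python3 -c "
from h import *
go(*dk(-.015,-.001,.0430));s=arm.observe();print(s['force'],s['width'],s['position'])"
```

```text
clock: 37.6
position: [0.4885, 0.0125, 0.2048]
ee_rot: [0.129, -3.138, 0.0]
force: [-0.8, 0.5, 0.0]
width: 0.235
gripper_force: 12.0
clock: 38.1
position: [0.4888, 0.0125, 0.2009]
ee_rot: [-0.129, 3.138, 0.0]
force: [-0.3, -0.5, 3.6]
width: 0.24
gripper_force: 12.0
(np.float64(0.48913454258034644), np.float64(0.01275987149822466), np.float64(0.043)) [-0.0003  0.0003 -0.0011] yaw 0.082
[-0.28382731 -0.46097835  3.56450134] 0.2400894146236363 [0.48881559 0.01245798 0.20087086]
```

Gentle contact at seat height. I release it and check.

```bash
python3 -m inch '0 0 0 0 .036; 0 0 0 0 .036; 0 0 0 0 .036; 0 0 0 0 .036; 0 0 -.02 0 .036'; python3 -m inch '0 0 -.05 0 .04; 0 0 -.1 0 .04; -.03 0 -.12 0 .04; -.06 0 -.12 0 .04; -.085 0 -.12 0 .04'; python3 -m inch '0 0 0 0 .04; 0 0 0 0 .04; 0 0 0 0 .04;0 0 0 0 .04'; python3 -c "
from h import *
slotpic(-.055);slotpic(0); cells(7,ztop=.028)
a=-np.array([np.cos(-.313),np.sin(-.313)]);C=np.array([.5275,-.3685]);go(*(C-.085*a),.2)"
```

```text
clock: 38.6
position: [0.4878, 0.0126, 0.2194]
ee_rot: [0.129, -3.135, 0.001]
force: [0.8, 0.0, 0.2]
width: 0.39
gripper_force: 0.0
clock: 39.1
position: [0.5748, 0.02, 0.3419]
ee_rot: [-0.13, 3.136, 0.002]
force: [0.7, 0.0, 0.4]
width: 0.437
gripper_force: 0.0
clock: 39.5
position: [0.5725, 0.0193, 0.3406]
ee_rot: [0.128, -3.138, -0.001]
force: [-0.5, 0.6, -0.7]
width: 0.438
gripper_force: 0.0
 18 ...............#.r................WWWW
 20 .................r................WWWW
 22 ...............#.r................WWWW
 24 ...............#.r................WWWW
 26 .......##......#.r....##..........WWWW
 28 ......####....WWWW...####........WWWWW
 30 ......####..y.WWWW...####........WWWWW
 32 ......####..y.WWWW...####........WWWWW
 34 ......####..y.WWWW...###........WWWWWW
 36 ......####..y........####.......WWWWWW
 38 ......####..yy...yy..####.......WWWWWW
 40 ......####...........####.......WWWWWW
 42 ######################################
 44 ######################################
                   ^slot centre
 18 WWWWWWWWWWWW...ryWWWWWWWWWWWWWWWWWWWWW
 20 WWWWWWWWWWWW...ryWWWW
[... 213 characters left out ...]
y......WWWWWWWWWWWW
 32 WWWWWW.....WWWWWWWyy......WWWWWWWWWWWW
 34 WWWWWW.....WWWWWWWyy......WWWWWWWWWWWW
 36 WWWWWW..#..WyyyWW.yy......WWWWWWWWWWWW
 38 WWWWWW..#..WyyyWW.yy.......WWWWWWWWWWW
 40 WWWWWW..#..WWWWWWWWW...#..WWWWWWWWWWWW
 42 ######################################
 44 ..#####.##.......#....#........#......
                   ^slot centre
plugs [[0.5364, 0.0101]] mids [(array([0.488 , 0.0125]), 0.97)]
cell [0.4901 0.0129] size 0.0473 0.0223 psi 0.093 conf 0.78 roll -0.011 px [ 96. 260.]
cell [ 0.4958 -0.0402] size 0.0476 0.0224 psi 0.095 conf 0.27 roll -0.013 px [ 98. 200.]
(np.float64(0.6083701993373601), np.float64(-0.3946727121089052), 0.2) [-0.001  -0.4157 -0.0182] yaw 0.0821
```

```bash
python3 -m inch '0 -.045 -.018 .1 .05; 0 -.09 -.018 .2 .05; 0 -.135 -.018 .3 .05; 0 -.18 -.018 .395 .05; 0 -.225 -.018 .395 .05';python3 -c "
from h import *
a=-np.array([np.cos(-.313),np.sin(-.313)]);C=np.array([.5275,-.3685]);go(*(C-.085*a),.2)"
```

```text
clock: 40.3
position: [0.5919, -0.2061, 0.3587]
ee_rot: [0.494, 3.102, 0.0]
force: [-0.1, -0.5, 0.3]
width: 0.539
gripper_force: 0.0
(np.float64(0.6083701993373601), np.float64(-0.3946727121089052), 0.2) [-0.0742 -0.1741 -0.0003] yaw -0.3156
```

```bash
python3 -m inch '-.018 -.042 0 0 .04; -.036 -.084 0 0 .04; -.054 -.126 0 0 .04;-.072 -.168 0 0 .04;-.074 -.174 0 0 .04'; python3 -m inch '0 0 0 0 .04; 0 0 0 0 .04;0 0 0 0 .04';python3 -c "
from h import *
cells(9);cells(9);print(pose()[0])"
```

```text
clock: 40.8
position: [0.6063, -0.3997, 0.3586]
ee_rot: [-0.5, -3.101, 0.007]
force: [-0.0, -0.8, 0.2]
width: 0.433
gripper_force: 0.0
clock: 41.1
position: [0.6096, -0.3909, 0.3586]
ee_rot: [0.485, 3.104, 0.002]
force: [0.8, 1.1, -0.0]
width: 0.437
gripper_force: 0.0
plugs [] mids [(array([ 0.5723, -0.3866]), 0.56)]
plugs [] mids []
[ 0.60880405 -0.39278711  0.35883561]
```

```bash
python3 -c "
from h import *
c=arm.get_calibration('wrist');print(px('wrist',[.5275,-.3685,.008],c))
cells(9);cells(9,'full0_mid')
t=arm.get_image('top')
for q in('empty0_mid','full0_mid'):
  for r in arm.place_of('top',q): print(np.round(r['point']),round(r['conf'],2),at('top',r['point'],.004).round(3))
w=arm.get_image('wrist')
# blob: bright unsaturated
g=w.astype(int);b=((g.min(2)>195)).astype(np.uint8);n,l,s,ce=cv2.connectedComponentsWithStats(b)
print([(s[i].tolist(),ce[i].round().tolist()) for i in range(1,n) if s[i,4]>60]); cv2.imwrite('pics/raw_p.png',w[:,:,::-1])
"
```

```text
[ 92.30658584 257.85459085]
plugs [] mids []
plugs [] mids []
cell [ 0.7256 -0.1529] size 0.0918 0.0452 psi -0.399 conf 0.23 roll 0.086 px [203. 484.]
[133. 278.] 0.74 [ 0.739 -0.118  0.004]
[222. 132.] 0.65 [0.471 0.322 0.004]
[([425, 38, 39, 226, 1021], [445.0, 151.0]), ([245, 69, 16, 9, 82], [251.0, 72.0])]
```

```bash
python3 -c "
import cv2,numpy as np
w=cv2.imread('pics/raw_p.png')[:,:,::-1].astype(int)
for r in range(56,160,2):
  s=''
  for c in range(225,300):
    v=w[r,c]; s+='#' if v.max()<60 else 'B' if v[2]-v[0]>35 else 'y' if v[0]-v[2]>45 else 'W' if v.min()>190 else '%X'%(v.mean()//16)
  print(r,s)
"
```

```text
Traceback (most recent call last):
TypeError: %X format: an integer is required, not numpy.float64
```

```bash
python3 -c "
import cv2,numpy as np
w=cv2.imread('pics/raw_p.png')[:,:,::-1].astype(int)
for r in range(58,162,2):
  s=''
  for c in range(225,300):
    v=w[r,c]; s+='#' if v.max()<60 else 'B' if v[2]-v[0]>35 else 'y' if v[0]-v[2]>45 else 'W' if v.min()>190 else '%X'%(int(v.mean())//16)
  print(r,s)
"
```

```text
58 AAAAAAAAAAAAAAAAAAAAAAAAAAAAAAAAAAAAAAAAAAAAA777777777777777777777677777777
60 AAAAAAAAAAAAAAAAAAAAAAAAAAAAAAAAAAAAAAAAAA877777777777777777767777776577777
62 AAAAAAAAAAAAAAAAAAAAAAAAAAAAAAAAAAAAAAAAA8777777777777777777777777777677777
64 AAAAAAAAAAAAAAAAAAAAAAAAAAAAAAAAAAAAAAA997777777777777777777777777777777777
66 AAAAAAAAAAAAAAAAAAAAAAAAAAAAAAAAAAAAAA8777777777777777777777777667777777777
68 AAAAAAAAAAAAAAAAAAAAAAAAAAAAABBBBBBBA87776677777777777777777776666777777777
70 AAAAAAAAAAAAAAAAAAAACWWWWWWWWWWWWWWBBBB777667777777777777777777777777777777
72 AAAAAAAAAAAAAAAAAA9AWWWWWWWWWWWCCWWA7BB787667777777777777777777777777777777
74 AAAAAAAAAAAAAAAAAA8AWWWWWWWWWWWBA999888B77677777777777777777777777777777777
76 AAAAAAAAAAAAAAAAAAAACWWWCWW98998879987BB87677777777777777777777777777777777
78 AAAAAAAAAAAAAAAAAAABBWA9999999A99999888B87667777777777777777777777777777777
80 AAAAAAAAAAAAAAAAAAABA9AA99998998789987BB77666777777777777777777777777777777
82 AAAAAAAAAAAAAAAAAAA8899A9AA9899AA999888B77677777777777777777777777777777776
84 AAAAAAAAAAAAAAAAA877899A99A9999977898BBB776677777777777777777777777677
[... 2338 characters left out ...]
777777655555655555555555555555555555555555555555555555555555
146 777777777777777777777765555555555555555555555555555555555555555555555555555
148 777777777777777777777765555555555555555555555555555555555555555555555555555
150 777777777777777777777776555555555555555555555555555555555555555555555555555
152 777777777777777777777655555555555555555555555555555555555555555555555555555
154 777777777777777777777765555555555555555555555555555555555555555555555555555
156 777777777766677777777765555555555555555555555555555555555555555555555555555
158 777777777777777777777765555555555555555555555555555555555555555555555555555
160 777777777777777777777765555555555555555555555555555555555555555555555555555
```

```bash
python3 -c "
from h import *
c=arm.get_calibration('wrist')
a,b,p=[at('wrist',q,z,c)[:2] for q,z in (((69,254),.008),((115.5,258.3),.008),((138,253.5),.005))]
d=a-b;L=np.linalg.norm(d);u=d/L;psi=np.arctan2(-d[1],-d[0]);C=a-u*.0215;x=np.array([u[1],-u[0]])
print(C,L,psi,'roll',yaw()-psi,'plug',(p-C)@x,(p-C)@u);go(*C,.0225)"
```

```text
[ 0.52564024 -0.37019735] 0.04614065863060062 -0.2191164774010953 roll -0.0937936071627738 plug -0.007421720599525403 -0.047918280802700046
(np.float64(0.5256402370951699), np.float64(-0.37019735498129075), 0.0225) [ 0.0861 -0.0038  0.1772] yaw -0.3129
```

Cell C is clear in the pixel dump: plug offset (-7.4, -47.9) mm against the nominal (-7, -48). I grasp it.

```bash
python3 -m inch '.04 -.0038 .02 -.05 .04; .075 -.0038 .05 -.094 .04; .086 -.0038 .09 -.094 .04; .086 -.0038 .12 -.094 .04; .086 -.0038 .14 -.094 .04'; python3 -m inch '0 0 .02 0 .04; 0 0 .034 0 .04; 0 0 .037 0 .04; 0 0 .037 0 .04; 0 0 .037 0 .04'; python3 -m inch '0 0 0 0 .01; 0 0 0 0 .01; 0 0 0 0 .01; 0 0 0 0 .01; 0 0 0 0 .01' 12;python3 -m inch '0 0 -.01 0 .01; 0 0 -.05 0 .01; 0 0 -.1 0 .01; 0 0 -.15 0 .01; 0 0 -.15 0 .01';python3 - <<'E'
from h import *
print(yaw(),"roll",yaw()-Y); go(*dk(-.015,.055,.17))
E
```

```text
clock: 42.6
position: [0.5249, -0.3696, 0.2168]
ee_rot: [-0.343, -3.121, -0.002]
force: [0.6, -0.7, -0.5]
width: 0.432
gripper_force: 0.0
clock: 43.1
position: [0.526, -0.3706, 0.1827]
ee_rot: [0.343, 3.122, -0.001]
force: [0.9, -0.6, 0.7]
width: 0.435
gripper_force: 0.0
clock: 43.6
position: [0.5259, -0.3703, 0.1822]
ee_rot: [0.343, 3.122, -0.0]
force: [-0.2, 0.6, 6.1]
width: 0.234
gripper_force: 12.0
clock: 44.1
position: [0.5265, -0.3723, 0.3394]
ee_rot: [0.343, 3.113, -0.008]
force: [0.7, -0.1, -1.0]
width: 0.234
gripper_force: 12.0
-0.21967628749914625 roll -0.30267628749914627
(np.float64(0.4844918774210956), np.float64(0.06856709020888141), np.float64(0.17)) [0.1388 0.4218 0.0073] yaw -0.2197
```

```bash
python3 -m inch '.014 .042 0 -.1 .01; .028 .084 0 -.2 .01; .042 .126 0 -.3 .01; .056 .168 0 -.303 .01; .07 .21 0 -.303 .01';python3 -c "
from h import *
print(yaw()-Y);go(*dk(-.015,.055,.17))"
```

```text
clock: 44.6
position: [0.5023, -0.1485, 0.332]
ee_rot: [-0.132, 3.139, 0.0]
force: [1.3, 0.7, -0.5]
width: 0.235
gripper_force: 12.0
0.0011225590815371334
(np.float64(0.4844918774210956), np.float64(0.06856709020888141), np.float64(0.17)) [-0.0005  0.2177  0.003 ] yaw 0.0841
```

```bash
python3 -m inch '0 .045 0 0 .01; 0 .09 0 0 .01; 0 .135 0 0 .01; 0 .18 0 0 .01; 0 .217 0 0 .01';python3 -m inch '0 0 .04 0 .01; 0 0 .08 0 .01; 0 0 .105 0 .01; 0 0 .105 0 .01; 0 0 .105 0 .01';python3 -m inch '0 0 0 0 .01; 0 0 0 0 .01; 0 0 0 0 .01';python3 - <<'E'
from h import *
go(*dk(-.015,.0545,.0430)); print(yaw()-Y,arm.observe()["width"])
c=arm.get_calibration("wrist"); im=arm.get_image("wrist"); g=cv2.cvtColor(im,cv2.COLOR_RGB2GRAY)
print([(px("wrist",dk(*X),c))[::-1].round(1).tolist() for X in ([-.0395,-.055,.024],[-.0395,0,.024],[-.0395,.055,.024])])
b=(g<85).astype(np.uint8); b[:172]=0;b[205:]=0
n,l,s,ce=cv2.connectedComponentsWithStats(b)
print([(x[:5].tolist()) for x in s[1:] if 15<x[2]<60])
E
```

```text
clock: 45.1
position: [0.484, 0.0686, 0.332]
ee_rot: [0.134, -3.139, -0.001]
force: [0.2, 0.2, -0.3]
width: 0.236
gripper_force: 12.0
clock: 45.6
position: [0.4849, 0.0659, 0.2272]
ee_rot: [0.131, -3.138, 0.001]
force: [0.6, -0.4, 0.4]
width: 0.241
gripper_force: 12.0
clock: 45.9
position: [0.4852, 0.0663, 0.2278]
ee_rot: [-0.132, 3.137, 0.001]
force: [0.3, 0.9, -0.8]
width: 0.236
gripper_force: 12.0
(np.float64(0.48453332978858893), np.float64(0.06806881147039341), np.float64(0.043)) [0.0008 0.0017 0.0258] yaw 0.0842
0.0012350502160418109 0.23576024744599244
[[87.9, 186.9], [174.6, 187.0], [262.7, 187.2]]
[[161, 180, 31, 9, 191], [74, 182, 30, 8, 178], [251, 183, 29, 6, 153], [246, 191, 39, 14, 510]]
```

```bash
python3 -m inch '.001 .0025 0 0.001 .01; .001 .0025 .01 0.001 .01; .001 .0025 .016 0.001 .01; .001 .0025 .021 0.001 .01; .001 .0025 .021 .001 .01'; python3 -m inch '0 0 .003 0 .01; 0 0 .005 0 .01; 0 0 .005 0 .01; 0 0 .005 0 .01; 0 0 .005 0 .01';python3 -m inch '0 0 0 0 .036; 0 0 0 0 .036; 0 0 0 0 .036; 0 0 0 0 .036; 0 0 -.02 0 .036'; python3 -m inch '0 0 -.05 0 .04; 0 0 -.1 0 .04; -.03 0 -.12 0 .04; -.06 0 -.12 0 .04; -.085 0 -.12 0 .04'; python3 -m inch '0 0 0 0 .04; 0 0 0 0 .04; 0 0 0 0 .04;0 0 0 0 .04'; python3 -c "
from h import *
slotpic(-.055);slotpic(0);slotpic(.055); cells(7,ztop=.028)
c=arm.get_calibration('wrist')
for q,z in (('clamp_hinge',.044),('clamp_grip',.167)):
  for r in arm.place_of('wrist',q): print(q,round(r['conf'],2),r['point'],at('wrist',r['point'],z,c).round(3))
print(dk(.078,.135,.044))"
```

```text
clock: 46.45
position: [0.4834, 0.0686, 0.2049]
ee_rot: [0.13, -3.138, 0.0]
force: [1.1, -0.6, 0.2]
width: 0.238
gripper_force: 12.0
clock: 46.95
position: [0.4837, 0.0685, 0.2008]
ee_rot: [-0.13, 3.138, -0.0]
force: [0.3, -1.2, 0.8]
width: 0.24
gripper_force: 12.0
clock: 47.45
position: [0.4827, 0.0686, 0.2194]
ee_rot: [0.13, -3.135, 0.001]
force: [0.1, 0.3, -0.3]
width: 0.392
gripper_force: 0.0
clock: 47.95
position: [0.5696, 0.0762, 0.342]
ee_rot: [-0.132, 3.136, 0.002]
force: [-0.5, -0.3, -0.4]
width: 0.438
gripper_force: 0.0
clock: 48.35
position: [0.5674, 0.0755, 0.3406]
ee_rot: [0.13, -3.138, -0.0]
force: [-0.8, -0.3, -0.3]
width: 0.436
gripper_force: 0.0
 18 .................#.rr.................
 20 .................##rr.................
 22 .................#.rr.................
 24 .................#.rr.................
 26 .......###............###.............
 28 ......#####.....WWWW.#####............
 30 ......#####..yy.WWWW.#####............
 32 ......#####..yy.WWWW.#####............
 34 ......#####..yy.WWWW.#####............
 36 ......#####..yy...yy.#####............
[... 1228 characters left out ...]
6 WWWWWWW..#...yy..Wyyy...#..WWWWWWWWWWW
 38 WWWWWWW......yy.WWyyy...#..WWWWWWWWWWW
 40 WWWWWWW..#..WWWWWWWWW...#..WWWWWWWWWWW
 42 ...################....####...#####.##
 44 ##########........#...................
                   ^slot centre
plugs [[0.5345, 0.0058]] mids [(array([0.4848, 0.0716]), 0.72), (array([0.4871, 0.0118]), 0.63)]
cell [0.4901 0.0133] size 0.047 0.0226 psi 0.082 conf 0.78 roll 0.001 px [ 99. 198.]
cell [0.5323 0.0527] size 0.2688 0.1827 psi -1.524 conf 0.59 roll 1.607 px [147. 206.]
clamp_hinge 0.64 [198.0, 344.2] [0.573 0.157 0.044]
clamp_grip 0.67 [90.5, 202.2] [0.489 0.042 0.167]
clamp_grip 0.58 [90.1, 256.1] [0.486 0.067 0.167]
[0.57053934 0.15600183 0.044     ]
```

All three plugs sit between their ribs. Next is the clamp: closed fingers go behind the lever, then push along its arc.

```bash
cat >> h.py <<'E'
def path(ts,r=.115,pre=.003):
    for t in ts:
        s=r*np.cos(t)-(.007-pre)*np.sin(t)-.0095; z=.044+r*np.sin(t)+(.007-pre)*np.cos(t)
        print(t,delta(dk(.078-s,.135,z+.019)).round(4))
E
python3 -c "
from h import *
print('roll',yaw()-Y);go(*dk(.145,.135,.235));go(*dk(.145,.135,.17));path([1.75])"
```

```text
roll 0.00021441546214440166
(np.float64(0.637308694938328), np.float64(0.161556445964822), np.float64(0.235)) [-0.076   0.0798 -0.0532] yaw 0.0832
(np.float64(0.637308694938328), np.float64(0.161556445964822), np.float64(0.17)) [-0.076   0.0798  0.0118] yaw 0.0832
1.75 [-0.0429  0.0798  0.0063]
```

```bash
python3 -m inch '0 0 -.045 0 .01; -.02 0 -.055 0 0; -.06 0 -.055 0 0; -.076 .03 -.055 0 0; -.076 .07 -.055 0 0' 20;python3 -m inch '0 .01 0 0 0; 0 .01 0 0 0; 0 .01 .04 0 0; 0 .01 .061 0 0; 0 .01 .061 0 0'; python3 -m inch '0 0 0 0 0; 0 0 0 0 0; 0 0 0 0 0';python3 -c "
from h import *
print('roll',yaw()-Y,arm.observe()['width']);path(np.arange(1.75,-.01,-.125))
c=arm.get_calibration('wrist');arm.get_image('wrist')
for q,z in (('clamp_hinge',.044),('clamp_grip',.167)):
  for r in arm.place_of('wrist',q): print(q,round(r['conf'],2),r['point'],dockcoord(at('wrist',r['point'],z,c)))
"
```

```text
clock: 49.3
position: [0.6403, 0.1501, 0.3958]
ee_rot: [-0.123, 3.137, -0.003]
force: [0.5, 1.6, 0.8]
width: 0.047
gripper_force: 0.0
clock: 49.8
position: [0.6362, 0.1599, 0.332]
ee_rot: [0.127, -3.134, 0.003]
force: [-0.5, -0.1, -0.5]
width: 0.002
gripper_force: 0.0
clock: 50.1
position: [0.6379, 0.1613, 0.3363]
ee_rot: [-0.13, 3.137, 0.001]
force: [-0.5, 1.1, 0.9]
width: 0.003
gripper_force: 0.0
roll -0.00033838203030822633 0.0029447298935081183
1.75 [0.034  0.0003 0.0018]
1.625 [ 0.0482  0.0003 -0.0004]
1.5 [ 0.0626  0.0003 -0.0008]
1.375 [0.0769 0.0002 0.0006]
1.25 [0.0909 0.0002 0.0037]
1.125 [0.1044 0.0002 0.0086]
1.0 [0.1172 0.0002 0.0151]
0.875 [0.1291 0.0002 0.0232]
0.75 [0.1399 0.0002 0.0327]
0.625 [0.1494 0.0002 0.0435]
0.5 [0.1576 0.0002 0.0553]
0.375 [0.1641 0.0002 0.0681]
0.25 [0.1691 0.0002 0.0816]
0.125 [0.1723 0.0002 0.0956]
0.0 [0.1737 0.0002 0.1099]
clamp_hinge 0.6 [115.2, 262.8] [0.0816 0.1378]
clamp_hinge 0.42 [13.0, 457.2] [-0.0003  0.2946]
clamp_grip 0.8 [117.8, 259.6] [0.0764 0.135 ]
clamp_grip 0.7 [12.8, 457.1] [0.0303 0.2225]
clamp_grip 0.69 [60.2, 165.3] [0.0507 0.0922]
```

Hinge plane confirmed at dock y≈135–138. I push slowly to about t=1.0.

```bash
python3 -m inch '.015 0 .001 0 0; .03 0 .001 0 0; .04 0 .001 0 0; .05 0 0 0 0; .063 0 -.001 0 0';python3 -m inch '.014 0 .001 0 0; .028 0 .004 0 0; .041 0 .009 0 0; .054 0 .016 0 0; .054 0 .016 0 0';python3 -c "
from h import *
path(np.arange(1.0,-.01,-.125))
c=arm.get_calibration('wrist');save('wrist','q.png');arm.get_image('scene')
for r in arm.place_of('scene','clamp_grip'): 
  o,d=ray('scene',r['point']); P=dk(.078,.135,.044); n=np.array([-np.sin(Y),np.cos(Y),0]); X=o+d*((P-o)@n)/(d@n)
  v=X-P; print('grip',round(r['conf'],2),v.round(3),'t',np.arctan2(v[2],-(v[0]*np.cos(Y)+v[1]*np.sin(Y))))
"
```

```text
clock: 50.75
position: [0.5745, 0.1565, 0.3361]
ee_rot: [-0.131, 3.137, 0.0]
force: [0.7, -0.4, -1.1]
width: 0.008
gripper_force: 0.7
clock: 51.25
position: [0.5194, 0.152, 0.3194]
ee_rot: [0.131, -3.137, -0.0]
force: [-0.2, -0.1, 0.3]
width: 0.002
gripper_force: 0.0
1.0 [-0.0023 -0.0003 -0.0015]
0.875 [ 0.0095 -0.0003  0.0066]
0.75 [ 0.0203 -0.0003  0.0161]
0.625 [ 0.0298 -0.0003  0.0269]
0.5 [ 0.0379 -0.0003  0.0388]
0.375 [ 0.0444 -0.0003  0.0516]
0.25 [ 0.0492 -0.0003  0.0652]
0.125 [ 0.0524 -0.0003  0.0792]
0.0 [ 0.0538 -0.0003  0.0935]
grip 0.7 [-0.065 -0.005  0.102] t 1.002635632126761
```

```bash
python3 -m inch '.01 0 .008 0 0; .021 0 .018 0 0; .03 0 .029 0 0; .038 0 .041 0 0; .0445 0 .054 0 0';python3 -m inch '.005 0 .0135 0 0; .008 0 .0275 0 0; .0095 0 .04 0 0; .0095 0 .043 0 0; .0095 0 .043 0 0';cat > t.py <<'E'
from h import *
arm.get_image('scene')
for r in arm.place_of('scene','clamp_grip'): 
  o,d=ray('scene',r['point']); P=dk(.078,.135,.044); n=np.array([-np.sin(Y),np.cos(Y),0]); X=o+d*((P-o)@n)/(d@n)
  v=X-P; print('grip',round(r['conf'],2),v.round(3),'t',np.arctan2(v[2],-(v[0]*np.cos(Y)+v[1]*np.sin(Y))))
path([0])
E
python3 t.py
```

```text
clock: 51.9
position: [0.4772, 0.1484, 0.2659]
ee_rot: [-0.13, 3.137, 0.001]
force: [0.4, 0.8, 0.6]
width: 0.005
gripper_force: 0.4
clock: 52.4
position: [0.4685, 0.1472, 0.2271]
ee_rot: [-0.128, 3.137, 0.007]
force: [-19.6, -5.0, 77.1]
width: 0.003
gripper_force: 38.7
grip 0.68 [-0.129 -0.011 -0.004] t -0.03392574514378308
grip 0.61 [ 0.212  0.018 -0.263] t -2.251003565876056
0 [ 0.0035 -0.0004  0.0011]
```

Firmly on the stop. I back off at once.

```bash
python3 -m inch '0 0 -.006 0 0; 0 0 -.012 0 0; 0 0 -.03 0 0; 0 0 -.08 0 0; 0 0 -.13 0 0'; python3 -m inch '0 0 -.05 0 0; -.03 -.03 -.1 0 0; -.07 -.05 -.12 0 0; -.11 -.06 -.12 0 0; -.11 -.06 -.12 0 0';python3 -m inch '0 0 0 0 0; 0 0 0 0 0'; python3 t.py; python3 - <<'E'
from h import *
a=arm.get_image("wrist")[0:235,:];b=arm.get_image("scene")[100:260,120:400]
a=cv2.resize(a,(800,367));b=cv2.resize(b,(400,229));t=cv2.resize(arm.get_image("top")[120:290,90:387],(400,229))
cv2.imwrite("pics/z.png",np.vstack([a,np.hstack([b,t])])[:,:,::-1]); print(pose()[0])
E
```

```text
clock: 53.0
position: [0.4671, 0.1473, 0.3538]
ee_rot: [0.129, -3.138, 0.003]
force: [1.3, 1.1, -0.3]
width: 0.01
gripper_force: 0.0
clock: 53.5
position: [0.586, 0.0951, 0.4736]
ee_rot: [-0.126, 3.135, -0.005]
force: [0.1, 0.5, -0.2]
width: 0.005
gripper_force: 0.0
clock: 53.7
position: [0.5811, 0.0971, 0.4722]
ee_rot: [0.13, -3.138, 0.0]
force: [0.7, -0.4, 0.1]
width: 0.002
gripper_force: 0.0
grip 0.82 [-0.119 -0.01  -0.001] t -0.005594436100885386
grip 0.18 [ 0.044  0.004 -0.112] t -1.9439904385764248
0 [0.1104 0.0591 0.2467]
[0.58088631 0.09726878 0.47291314]
```

View pics/z.png

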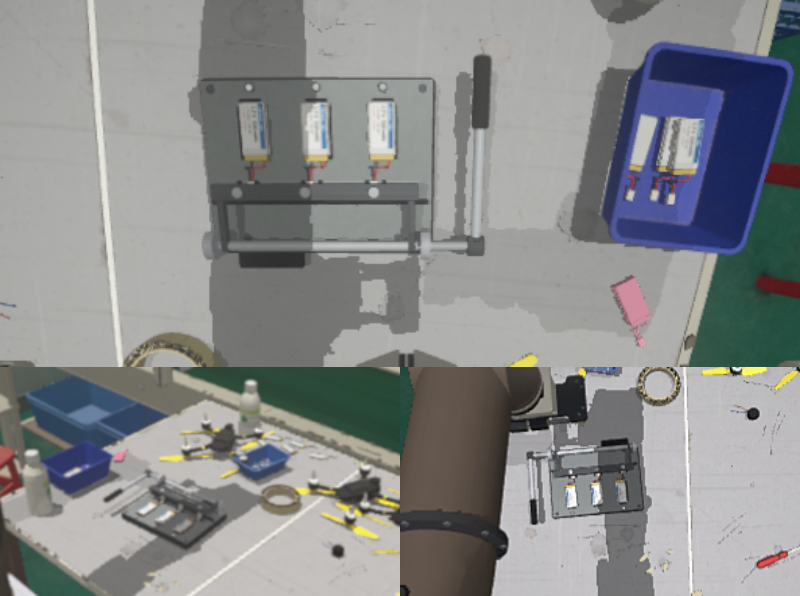

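The final picture shows the clamp shut: bar over the plugs at (320,192), lever level at (480,150). All three empties lie flat in their bays at (253,130), (317,130) and (382,130), three charged cells are in the tray, and the bottle stands upright at the left front. The robot touches nothing.

```bash
python3 -c "
from cell import arm
print(arm.sign_off())"
```

```text
the job is handed in; nothing more can be done
None
```

The job is done and handed in at about 54 s of the 210 s allowed: the bottle stands upright about 15 cm clear of the dock, three charged cells are in the blue tray, three empty cells are seated in the bays, and the clamp is fully shut (the final press peaked at 77 N at the wrist against the 120 N limit).

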